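Load two blood tubes and hold the bayonet clamp key

TASK

Load the clamp dock: first put the purple-capped tube fully down into the pocket marked with one dot, then the red-capped tube fully down into the pocket marked with two dots. Then take the yellow clamp key by its black knob, put its foot into the slot between the pockets, push it right down against the spring and turn it clockwise (seen from above) a full quarter turn, so that its yellow bar lies over both tubes. It springs back if let go, so finish while still gripping it, pressed down and turned; leave the blue-capped tube, spray bottle and tape roll where they are.

Things in the scene. Friction and masses are not known exactly. Their poses are not given: they have to be found in the camera images.
- purple_tube_cap (a point): centre of the purple cap of a tube. All tubes: 78 mm tall, clear body 13 mm across, cap 17 mm across and 20 mm tall at the top; the cap centre is 68 mm above the tube's foot. z is the tube's axis, up. It starts in one of the three holes of the rack
- purple_tube_foot (a point): the purple-capped tube's foot, centre of its underside
- red_tube_cap (a point): centre of the red cap of a like tube, also in the rack
- red_tube_foot (a point): the red-capped tube's foot, centre of its underside
- blue_tube_cap (a point): centre of the blue cap of a like tube in the rack: to be left there
- rack: black block, 50 (x) x 150 (y) x 40 mm tall, fixed; origin at the centre of its underside. Three holes in a row along its y, 50 mm apart, 15 mm wide, 35 mm deep; tubes in it stand 43 mm proud
- pocket_one (a point): centre of the mouth of the pocket marked with ONE white dot (10 mm, beside it on the -x side), in the top face of the blue dock. The dock is fixed, 64 (x) x 150 (y) x 50 mm tall; the point has the dock's axes, z up. Pocket 17 mm wide, 38 mm deep, so a seated tube stands 40 mm proud. It lies 45 mm along the dock's +y from the socket
- pocket_two (a point): centre of the mouth of the pocket marked with TWO white dots, same sizes, 45 mm along the dock's -y from the socket
- socket (a point): centre of the bayonet slot in the dock's steel top plate, at the top face; x is along the slot, y towards pocket_one, z up. Slot 36 x 15 mm, plate 6 mm thick. Under it a spring-loaded brass cup takes the key's foot: the foot meets the cup's floor 11.5 mm below the top face, and the key cannot turn until it has been pushed about 3 mm more; the push stops hard when the foot is 21.5 mm below the top face
- socket_press (a joint): how far the brass cup is pushed down, 0 to 0.010 m; the spring pushes back with 3 N at 0 and 8 N at 0.010. Let up while turned, the key rises until its lugs catch under the plate (about 0.0025)
- socket_turn (a joint): how far the brass cup is turned clockwise seen from above, 0 to 1.5 rad (stop); the spring returns it with 0.025 N m at 0 and 0.1 N m at the stop. It cannot turn anticlockwise from 0. The foot has about 0.12 rad of play in the cup, so the cup lags the key by that
- key_knob (a point): centre of the black knob on the clamp key, where to grip it; the knob is 36 (x) x 24 (y) x 30 mm tall, so grip across its 24 mm (along the key's y). z is the key's axis, up. Just below the knob is a yellow bar 116 mm long along x, 16 mm wide, 8 mm thick, then a yellow flange 46 mm across, 4 mm thick. The key is the same after a half turn. About 0.1 to 0.17 kg. At the start the flange rests on the holder and the key hangs in it upright
- key_foot (a point): the key's lowest point on its axis, 89 mm below key_knob. Foot: a steel crossbar 30 mm along the key's x (same way as the yellow bar), 11 mm wide, 8 mm tall, under an 11 mm round stem; the flange's underside is 62 mm, the bar's 66 mm above the foot's underside
- holder: grey square tube 60 x 60 mm, 68 mm tall, standing fixed, opening 36 mm; origin at the centre of its underside. The key stands in it, its foot 6 mm above the table
- spray: green spray bottle, 55 x 85 mm, 167 mm tall; origin at the centre of its underside; leave alone
- tape: blue tape roll lying flat, 64 mm across, 19 mm tall; origin at the centre of its underside; leave alone
There are look-alikes about, which are no part of the job. There is more than one size of the part that bears key_knob; the job needs the smallest.

How it is judged (in metres and radians):
On the way, in this order (a step that is already met when the one before it is completed fails the run):
1. the purple-capped tube stands released, fully down in the one-dot pocket (horizontal distance between purple_tube_foot and pocket_one below 0.005 m and z of purple_tube_foot in the frame of pocket_one below -0.033 m and angle between purple_tube_foot's own z axis and vertical below 0.15 rad and contact force between the fingers and purple_tube below 0.3 N), for 0.2 s.
2. the red-capped tube stands released, fully down in the two-dot pocket (horizontal distance between purple_tube_foot and pocket_one below 0.005 m and z of purple_tube_foot in the frame of pocket_one below -0.033 m and angle between each of purple_tube_foot, red_tube_foot's own z axis and vertical below 0.15 rad and horizontal distance between red_tube_foot and pocket_two below 0.005 m and z of red_tube_foot in the frame of pocket_two below -0.033 m and contact force between the fingers and red_tube below 0.3 N), for 0.2 s.
3. the key is in the socket and pushed down against the spring (horizontal distance between purple_tube_foot and pocket_one below 0.005 m and z of purple_tube_foot in the frame of pocket_one below -0.033 m and angle between each of purple_tube_foot, red_tube_foot, key_foot's own z axis and vertical below 0.15 rad and horizontal distance between red_tube_foot and pocket_two below 0.005 m and z of red_tube_foot in the frame of pocket_two below -0.033 m and horizontal distance between key_foot and socket below 0.005 m and z of key_foot in the frame of socket below -0.0155 m and value of joint socket_press above 0.005 m), for 0.05 s.
4. the key is turned a quarter turn clockwise, still pressed down (all of step 3 and value of joint socket_turn above 1.2 rad), for 0.2 s.
At the end, for the whole second after the job is handed in: Tubes released in their pockets (within 5 mm, foot 33 mm deep or more); key gripped (over 3 N) and still, foot within 5 mm of the socket axis, 15.5 mm deep or more, cup pressed over 5 mm (over 2 N) and turned over 1.2 rad, bar over 1.2 rad from the slot; all upright within 0.15 rad (all of step 4 and contact force between the fingers and key above 3 N and contact force between key and socket_turn above 2 N and linear speed of key below 0.02 m/s and angle between the x axis of key_foot and the x axis of socket, either way round above 1.2 rad and contact force between the fingers and purple_tube below 0.3 N and contact force between the fingers and red_tube below 0.3 N); the arm keeps its last pose, push and grip.
It fails at once if the spray bottle is moved more than 40 mm (distance of spray from where it was at the start of the episode above 0.04 m).
It fails at once if the tape roll is moved more than 40 mm (distance of tape from where it was at the start of the episode above 0.04 m).
It fails at once if the blue-capped tube is moved more than 30 mm (distance of blue_tube_cap from where it was at the start of the episode above 0.03 m).
It also fails if it takes over 72 s, if anything falls off the work surface, if the arm or the gripper's body presses on something with over 40 N, if the wrist force passes 120 N, or if a joint passes its speed limit or range.

ROBOT

A 7-joint arm with a two-finger parallel gripper is mounted at the origin on the work surface. World frame = base frame: x ahead of the robot, y to its left, z up, the work surface at z = 0. Lengths are in mm, angles in rad, forces in N, time in s.
With the tool pointing down it reaches from about 400 to 875 mm from the base axis. Payload 6.5 kg.
Tool frame: the origin (TCP) lies on the centre line of the jaws, within the pads' length; the fingertips stand bot.tip_extent ahead of it and the grasp point (between the pads) lies 5 mm behind it (bot.tip_extent is the distance from the TCP to the fingertips, in mm); z points along the fingers, x is the direction in which the jaws open and shut, and the axes are right-handed (so a half turn about z gives the same grasp; the last joint's range is limited). The gripper opens to 85 mm and grips with 20 to 120 N. Pads are 22 mm wide; open, the fingers measure 114 mm over their backs; the gripper's body (76 mm by 85 mm) begins 54 mm behind the grasp point. The pads swing forward as they close: fully open they stand 13 mm farther back than shut.
Start: joints at [-1.325, 0.536, -0.004, 1.538, 0.003, 1.067, -0.071], TCP at [199.398, 618.652, 215.09] pointing down, gripper open.
Joint ranges: [-2.7, 2.7], [-0.37, 2.16], [-1.27, 1.26], [0.24, 2.4], [-1.31, 4.45], [0.19, 1.91], [-2.76, 2.76]. Speed limits (rad/s): [2.39, 2.39, 3.14, 3.14, 3.14, 3.14, 3.14].

INTERFACE

Orientations are given as [roll, pitch, yaw] about the fixed x, y, z axes, in that order (R = Rz(yaw) Ry(pitch) Rx(roll)).
In Python, from cell import bot gives the robot as it stands.
- The arm moves only by the tool servo_tool, never from a script. Its argument "series" is a list of rows, each a list of 5 numbers: the shift along the world's x, y, z in mm, then the turn about the world's z in degrees, then the closure in counts, from 0 (fully open) to 255 (shut). A call has 1 to 8 rows; each row is the pose to reach, as a shift and turn from the pose commanded when the call began; what a row does not reach only later rows make up. A row lasts 1/10 s, in which the tool goes at most 50 mm and 8.59 degrees, less where a joint would pass 70% of its speed; a pose out of reach is approached as far as the arm can. A call with a gripper value outside its range is refused whole. The fingers move at their own pace and stop on an object; the grip force is fixed at half the most. Time passes only in rows, so rows that repeat a pose let the fingers close. It gives the time, the measured TCP pose, the force and the opening at its end, in the units of the state.
- bot.get_state(): the state, without advancing time (a new reading comes with each control period).
- bot.capture(name): name is "side" or "top" or "wrist"; returns a dict with "frame" (420x560x3 uint8, red, green, blue), "intrinsics" (3x3 intrinsics, pixels), "k1" (the pictures are not rectified: a ray, as slopes to the right and down, at radius r is drawn at 1 + k1 r^2 times it, then the intrinsics apply), "R" (3x3) and "t" (3): a world point X has camera coordinates R X + t. Camera axes: x right, y down, z forward; pixel columns grow to the right and rows downward; lengths in mm; the calibration is good to about 2 mm. A picture is of the moment at which its call begins. There is no depth.
- bot.finish_job(): hands the job in, once; it reports no verdict.
Trained networks look in a picture, given as the dict that the camera call returned (one of the last four; its "shot" number tells which), for a name from the list of things; names that differ only in an ending like _2 or _b are one class to them, and where a whole thing is asked for, a point or a joint stands for the part that bears it (a point fixed in the world has none). Each returns a list of dicts, best first, with "conf" (0 to 1); they miss things now and then, are a little off and sometimes report something else, mostly with a low value. They report only what shows in the picture. A call takes as long as a camera call. They do not tell look-alikes from the thing itself.
- bot.search_frame(picture, query): "position" ([row, column] in pixels, amid what is visible of it).
- bot.spot_point(picture, query): "position" ([row, column] in pixels: a listed point, or the origin of a listed thing).
The state is a dict: "time": time; "qpos": joint angles; "joint_vel": joint speeds; "joint_torque": joint torques, N m; "tool_pos": TCP position; "ee_rot": TCP orientation; "force": force on the tool from outside, world axes, zero at the start; "moment": the same for the moment, N m; "width": finger opening in mm.
Only numpy, scipy, OpenCV 4.12 (cv2) and the standard library are available. Lean on these libraries where they do the work, as an engineer would, in place of code of your own. Each camera call takes 0.05 s, during which the arm holds its last target.

## Working session

There is one attempt and no reset: what is moved stays moved. The work goes in short steps, Python scripts to look and compute and a tool call to move; the robot and the scene stay as the last step left them, time stands still between calls to the robot, and variables do not carry over. Pictures are saved under pics/ and viewed, and the job is handed in when it is done.

Besides the shell and the picture viewer there is one more tool, called after "Request:" by a JSON object that holds its "api" and its "payload", one argument or row to a line. servo_tool: Moves the arm, as the interface text tells. Its arguments: {"type":"object","properties":{"series":{"type":"array","items":{"type":"array","items":{"type":"number"}}}},"required":["series"]}

```bash
ls; mkdir -p pics
cat > h.py <<'E'
import numpy as np, cv2
from cell import bot
def shot(cam,name=None):
    p=bot.capture(cam)
    if name: cv2.imwrite('pics/%s.png'%name,cv2.cvtColor(p['frame'],cv2.COLOR_RGB2BGR))
    return p
def ray(p,rc):
    K=np.array(p['intrinsics']);R=np.array(p['R']);t=np.array(p['t']).ravel()
    d=np.array([(rc[1]-K[0,2])/K[0,0],(rc[0]-K[1,2])/K[1,1]]);u=d.copy()
    for _ in range(30): u=d/(1+p['k1']*(u@u))
    return -R.T@t, R.T@np.array([u[0],u[1],1.])
def atz(p,rc,z):
    o,d=ray(p,rc); return o+d*(z-o[2])/d[2]
def tri(ps):
    A=np.zeros((3,3));b=np.zeros(3);rs=[ray(p,rc) for p,rc in ps]
    for o,d in rs:
        d=d/np.linalg.norm(d);M=np.eye(3)-np.outer(d,d);A+=M;b+=M@o
    X=np.linalg.solve(A,b)
    return X,[np.linalg.norm(np.cross(X-o,d/np.linalg.norm(d))) for o,d in rs]
def proj(p,X):
    c=np.array(p['R'])@np.array(X,float)+np.array(p['t']).ravel()
    u=c[:2]/c[2];u=u*(1+p['k1']*(u@u));K=np.array(p['intrinsics'])
    return np.array([K[1,1]*u[1]+K[1,2],K[0,0]*u[0]+K[0,2]])
E
python3 - <<'E'
from h import *
s=bot.get_state();print(s['time'],s['tool_pos'],s['ee_rot'],s['width'],bot.tip_extent,s['force'])
for c in ['top','side','wrist']:
    p=shot(c,c+'0');print(c,-np.array(p['R']).T@np.array(p['t']).ravel())
    for q in ['purple_tube_cap','red_tube_cap','blue_tube_cap','pocket_one','pocket_two','socket','key_knob','holder','rack','spray','tape']:
        print(q,[(round(r['conf'],2),np.round(r['position']).tolist()) for r in bot.spot_point(p,q)])
E
```

```text
pics
0.0 [199.18029508 618.01465157 214.19807612] [3.14149354e+00 1.79640743e-03 1.25913803e+00] 85.69087727010748 14.0 [-0.34438511  0.34472029  0.06215799]
top [ 334.57232874  -47.89342021 1343.57315078]
purple_tube_cap [(0.58, [174.0, 426.0]), (0.38, [248.0, 124.0])]
red_tube_cap [(0.48, [250.0, 167.0])]
blue_tube_cap [(0.64, [246.0, 142.0]), (0.62, [246.0, 121.0]), (0.31, [265.0, 375.0])]
pocket_one []
pocket_two [(0.76, [242.0, 262.0])]
socket [(0.76, [238.0, 244.0]), (0.32, [251.0, 129.0])]
key_knob [(0.82, [265.0, 373.0]), (0.81, [268.0, 463.0]), (0.73, [191.0, 354.0])]
holder [(0.72, [272.0, 367.0]), (0.51, [247.0, 165.0])]
rack [(0.91, [248.0, 154.0]), (0.29, [240.0, 261.0])]
spray [(0.78, [175.0, 426.0])]
tape [(0.75, [241.0, 262.0]), (0.67, [161.0, 186.0])]
side [ 560.48294384 -947.30251243 1112.17878511]
purple_tube_cap [(0.61, [148.0, 246.0])]
red_tube_cap [(0.66, [282.0, 224.0]), (0.41, [165.0, 246.0])]
blue_tube_cap [(0.59, [159.0, 245.0])]
pocket_one [(0.85, [201.0, 250.0]), (0.33, [166.0, 244.0])]
pocket_two [(0.57, [218.0, 253.0])]
socket [(0.73, [209.0, 250.0])]
key_knob [(0.78, [342.0, 214.0]), (0.67, [280.0, 222.0]), (0.62, [220.0, 251.0]), (0.59, [263.0, 285.0])]
holder [(0.66, [300.0, 224.0])]
rack [(0.78, [173.0, 243.0])]
spray [(0.76, [354.0, 315.0])]
tape [(0.49, [190.0, 311.0]), (0.43, [147.0, 247.0])]
wrist [120.77430397 645.19129938 373.41044434]
purple_tube_cap []
red_tube_cap []
blue_tube_cap []
pocket_one []
pocket_two []
socket []
key_knob []
holder []
rack []
spray []
tape []
```

View pics/top0.png

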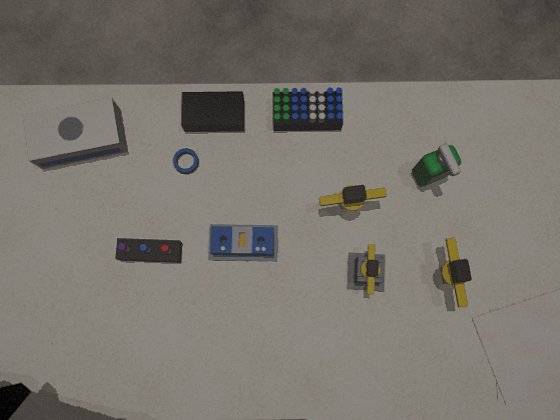

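View pics/side0.png

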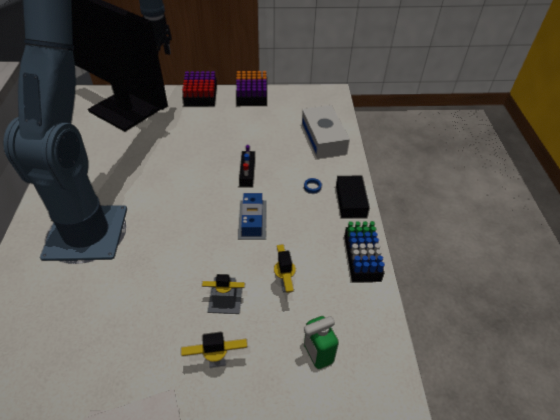

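View pics/wrist0.png

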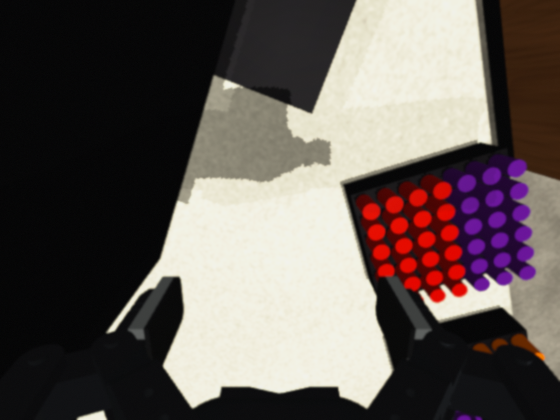

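The top view shows the rack at left (purple at col 123, blue at 143, red at 165, row ~247) and the blue dock at (241,242). The small key is in the grey holder at (268,372), with two larger look-alike keys at (195,353) and (270,458). I'll zoom in to check these.

Run:
```python
from h import *
p=shot('top','top1')
f=cv2.cvtColor(p['frame'],cv2.COLOR_RGB2BGR)
a=cv2.resize(f[225:275,105:285],None,fx=4.4,fy=4.4,interpolation=cv2.INTER_CUBIC)
b=cv2.resize(f[230:310,335:400],None,fx=4.4,fy=4.4,interpolation=cv2.INTER_CUBIC)
c=np.zeros((580,800,3),np.uint8);c[:a.shape[0],:a.shape[1]]=a;c[225:225+b.shape[0],:b.shape[1]]=b
s=shot('side')
g=cv2.cvtColor(s['frame'],cv2.COLOR_RGB2BGR)
d=cv2.resize(g[140:315,195:265],None,fx=2,fy=2);c[225:225+d.shape[0],300:300+d.shape[1]]=d
e=cv2.resize(g[185:240,230:275],None,fx=6,fy=6,interpolation=cv2.INTER_CUBIC);c[225:225+e.shape[0],460:460+e.shape[1]]=e
cv2.imwrite('pics/zoom1.png',cv2.convertScaleAbs(c,alpha=1.5))
for n,rc,z in [('purple',(247,123),73),('blue',(247,143),73),('red',(248,165),73),('sock',(240,242),50),('dockL',(240,222),50),('dockR',(240,262),50),('holder',(272,368),68),('knob',(268,372),110),('barA',(246,371),95),('barB',(292,370),80)]:
    print(n,np.round(atz(p,rc,z)))
for n,rc,z in [('sock',(209,252),50),('knob',(281,223),110)]: print(n,np.round(atz(s,rc,z)))
```

```text
purple [507. 320.  73.]
blue [506. 274.  73.]
red [503. 222.  73.]
sock [523.  44.  50.]
dockL [523.  92.  50.]
dockR [522.  -4.  50.]
holder [ 441. -251.   68.]
knob [ 447. -254.  110.]
barA [ 499. -256.   95.]
barB [ 395. -252.   80.]
sock [527.  44.  50.]
knob [ 454. -270.  110.]
```

View pics/zoom1.png

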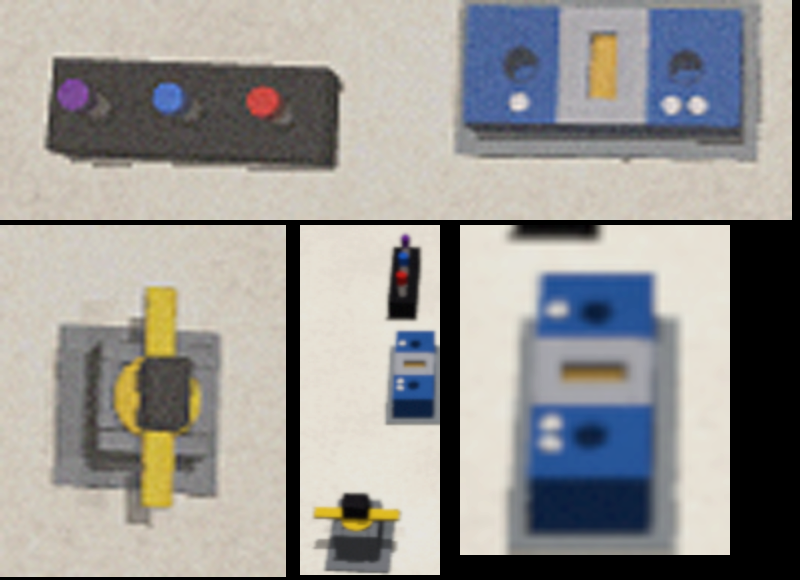

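The zoom confirms the one-dot pocket is at top (240,223) on the +y side and the two-dot pocket at (240,261). Rack order is purple, blue, red towards −y. Next I'll move over the purple tube, jaws along world x.

Request:
{"api": "servo_tool", "payload": {
  "series": [
    [308,-298,0,-72,0],
    [308,-298,0,-72,0],
    [308,-298,0,-72,0],
    [308,-298,0,-72,0],
    [308,-298,0,-72,0],
    [308,-298,0,-72,0],
    [308,-298,0,-72,0],
    [308,-298,0,-72,0]
  ]
}}

```text
time: 2.7
tool_pos: [488.1, 339.1, 215.5]
ee_rot: [-3.141, -0.001, 0.053]
force: [0.3, 0.3, 0.3]
width: 85.7
```

Run:
```python
from h import *
s=bot.get_state();print(s['time'],s['tool_pos'],s['ee_rot'],s['width'],s['qpos'])
```

```text
2.7 [488.14549449 339.09395151 215.46474967] [-3.14097056e+00 -5.06677366e-04  5.30615898e-02] 85.6876883753796 [-0.94087467  0.45473309  0.34877611  1.70881318 -0.17865207  1.00856779
 -0.47620555]
```

Request:
{"api": "servo_tool", "payload": {
  "series": [
    [19,-19,0,-3,0],
    [19,-19,0,-3,0]
  ]
}}

```text
time: 2.9
tool_pos: [509.7, 316.5, 215.5]
ee_rot: [3.139, -0.003, -0.002]
force: [-0.7, -0.0, 0.9]
width: 85.4
```

Run:
```python
from h import *
s=bot.get_state();print(s['time'],s['tool_pos'],s['ee_rot'])
w=shot('wrist','wrist2');t=shot('top','top2')
for p in (w,t):
  for q in ['purple_tube_cap','red_tube_cap','blue_tube_cap']:
    print(q,[(round(r['conf'],2),np.round(r['position'],1).tolist(),np.round(atz(p,r['position'],73),1).tolist()) for r in bot.spot_point(p,q)])
```

```text
2.9 [509.65484545 316.53495729 215.49786363] [ 3.13944755e+00 -2.58872011e-03 -2.34609268e-03]
purple_tube_cap [(0.62, [182.2, 277.6], [508.9, 324.4, 73.0]), (0.51, [369.1, 291.6], [523.8, 109.3, 73.0])]
red_tube_cap [(0.7, [281.3, 272.1], [503.0, 221.1, 73.0]), (0.55, [168.1, 275.9], [507.5, 337.4, 73.0]), (0.52, [369.0, 292.0], [524.2, 109.5, 73.0])]
blue_tube_cap [(0.84, [234.8, 275.7], [506.9, 272.2, 73.0])]
purple_tube_cap [(0.63, [250.8, 122.8], [497.7, 320.2, 73.0]), (0.61, [255.1, 156.0], [486.5, 242.6, 73.0])]
red_tube_cap [(0.72, [240.2, 262.3], [518.4, -5.5, 73.0]), (0.51, [248.0, 165.5], [502.9, 221.0, 73.0])]
blue_tube_cap [(0.6, [248.0, 142.4], [503.7, 274.9, 73.0]), (0.36, [267.0, 373.8], [452.3, -264.5, 73.0]), (0.24, [251.0, 170.6], [495.7, 208.9, 73.0])]
```

View pics/wrist2.png

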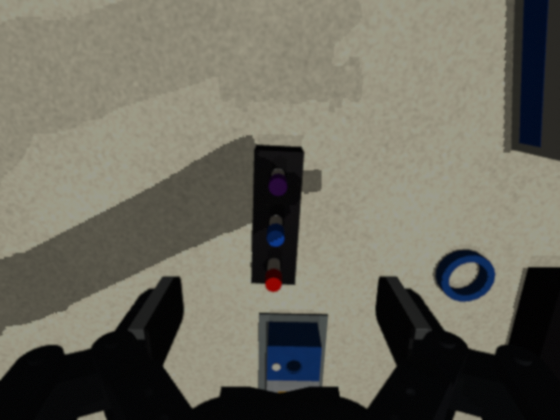

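The wrist view shows purple at (184,278), blue at (236,276), red at (282,273), and the dock's one-dot pocket at (367,294). I'll refine these by colour segmentation.

```bash
cat >> h.py <<'E'
HUE={'purple':(128,150),'blue':(100,122),'red':None}
def capmask(p,col,rc,rad):
    hsv=cv2.cvtColor(p['frame'],cv2.COLOR_RGB2HSV);H,S,V=[hsv[...,i].astype(int) for i in range(3)]
    m=(S>130)&(V>35)
    m&=((H<8)|(H>172)) if col=='red' else ((H>=HUE[col][0])&(H<=HUE[col][1]))
    yy,xx=np.mgrid[:m.shape[0],:m.shape[1]]
    return m&((yy-rc[0])**2+(xx-rc[1])**2<rad**2)
def capfit(p,col,rc,rad,zc=73):
    # fit xy of upright cap cylinder (r 8.5, z zc+-10) by matching silhouette centroid
    m=capmask(p,col,rc,rad);ys,xs=np.nonzero(m)
    if len(ys)<5: return None
    c=np.array([ys.mean(),xs.mean()]);X=atz(p,c,zc)
    a=np.linspace(0,2*np.pi,40)
    for _ in range(4):
        pts=np.array([proj(p,[X[0]+8.5*np.cos(t),X[1]+8.5*np.sin(t),zc+h]) for t in a for h in(-10,10)])
        hull=cv2.convexHull(pts.astype(np.float32));M=cv2.moments(hull)
        mc=np.array([M['m10'],M['m01']])/M['m00']
        X=X+atz(p,c,zc)-atz(p,mc,zc)
    return X[:2],len(ys),M['m00'],c
E
python3 - <<'E'
from h import *
w=shot('wrist');t=shot('top');s=shot('side')
for n,p,d in [('w',w,{'purple':(184,278),'blue':(236,276),'red':(282,273)}),('t',t,{'purple':(247,123),'blue':(247,143),'red':(248,165)}),('s',s,{'purple':(148,247),'blue':(159,246),'red':(166,246)})]:
    for c in d: print(n,c,capfit(p,c,d[c],15 if n=='w' else 7))
f=cv2.cvtColor(w['frame'],cv2.COLOR_RGB2BGR)
cv2.imwrite('pics/z2.png',cv2.convertScaleAbs(cv2.resize(f[140:400,220:340],None,fx=2.3,fy=2.3,interpolation=cv2.INTER_CUBIC),alpha=2.5))
E
```

```text
w purple (array([508.11277594, 322.19834755]), 176, 366.1909596095793, array([191.77272727, 282.14772727]))
w blue (array([506.11658483, 271.01397746]), 242, 369.67342819436453, array([242.59090909, 279.45867769]))
w red (array([503.96094263, 223.41969149]), 304, 368.8849358446896, array([285.50328947, 276.90460526]))
t purple None
t blue (array([507.20078916, 273.65011013]), 32, 58.91713252465706, array([246.46875, 142.9375 ]))
t red (array([503.6512833 , 223.59466848]), 42, 56.688870004960336, array([247.69047619, 164.35714286]))
s purple (array([510.92388681, 321.85161608]), 9, 32.43587417632807, array([147.77777778, 247.44444444]))
s blue (array([506.91214641, 274.97649414]), 30, 33.54575545352418, array([156.4       , 246.16666667]))
s red (array([504.64690437, 224.4112175 ]), 39, 34.80505127797369, array([166.07692308, 245.33333333]))
```

View pics/z2.png

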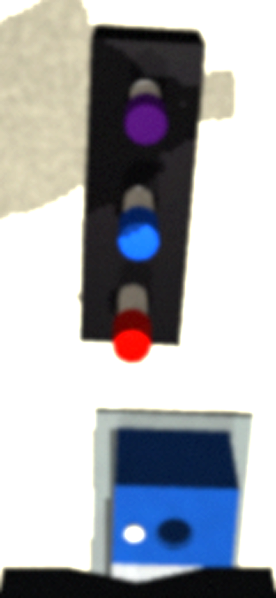

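Run:
```python
from h import *
s=bot.get_state();print(s['time'],s['tool_pos'],s['ee_rot'])
```

```text
3.45 [505.52875093 321.95549299 215.10029511] [-3.14149621e+00  1.01813030e-04  7.55679409e-03]
```

Request:
{"api": "servo_tool", "payload": {
  "series": [
    [3,0,-40,0,0],
    [3,0,-80,0,0],
    [3,0,-100,0,0],
    [3,0,-100,0,0],
    [3,0,-100,0,0]
  ]
}}

```text
time: 3.95
tool_pos: [509.2, 321.7, 115.7]
ee_rot: [-3.142, -0.0, 0.007]
force: [-0.1, 0.8, 1.2]
width: 85.3
```

Run:
```python
from h import *
w=shot('wrist','wrist3');s=bot.get_state();print(s['time'],s['tool_pos'],s['ee_rot'])
r=[round(x) for x in proj(w,[508,322,73])]
print(r,capfit(w,'purple',r,30),capfit(w,'blue',[round(x) for x in proj(w,[506,273,73])],25))
```

```text
4.0 [509.8469229  322.05756606 116.49230889] [-3.14044481e+00 -1.83872498e-03  6.66636763e-03]
[232, 277] (array([508.84014501, 319.62554657]), 502, 827.9419688673224, array([236.44023904, 277.8187251 ])) (array([506.41035457, 271.65043138]), 753, 823.4335430744104, array([300.50730412, 273.90836653]))
```

View pics/wrist3.png

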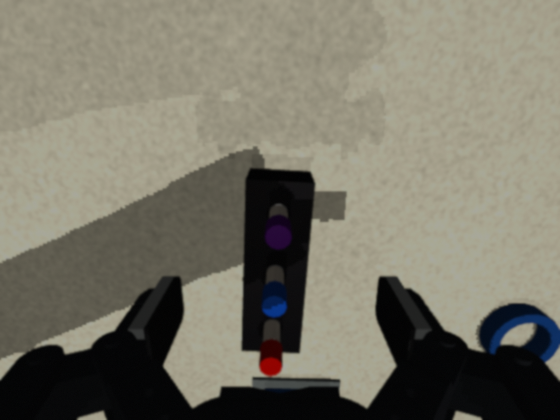

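The wrist view shows the purple cap at (236,278), centred between the jaws. Going down to grip it.

Request:
{"api": "servo_tool", "payload": {
  "series": [
    [-1,-1,-25,0,0],
    [-1,-1,-47,0,0],
    [-1,-1,-47,0,0],
    [-1,-1,-47,0,0],
    [-1,-1,-47,0,255],
    [-1,-1,-47,0,255],
    [-1,-1,-47,0,255],
    [-1,-1,-47,0,255]
  ]
}}

```text
time: 4.8
tool_pos: [508.1, 320.7, 68.6]
ee_rot: [-3.141, -0.001, 0.007]
force: [-0.6, 0.1, -0.6]
width: 28.5
```

Request:
{"api": "servo_tool", "payload": {
  "series": [
    [0,0,0,0,255],
    [0,0,0,0,255],
    [0,0,0,0,255],
    [0,0,0,0,255]
  ]
}}

```text
time: 5.2
tool_pos: [507.9, 320.5, 68.0]
ee_rot: [3.142, 0.0, 0.007]
force: [0.8, -0.2, -0.4]
width: 0.2
```

Width is 0.2, so it missed the cap. Looking.

Run:
```python
from h import *
w=shot('wrist','wrist4');s=bot.get_state();print(s['time'],s['tool_pos'],s['width'],s['force'])
t=shot('top');d=shot('side')
a=cv2.resize(t['frame'][215:285,95:195],None,fx=4,fy=4,interpolation=cv2.INTER_CUBIC)
b=cv2.resize(d['frame'][110:200,200:300],None,fx=4,fy=4,interpolation=cv2.INTER_CUBIC)
c=np.zeros((360,800,3),np.uint8);c[:280,:400]=a;c[:,400:]=b
cv2.imwrite('pics/z4.png',cv2.cvtColor(cv2.convertScaleAbs(c,alpha=1.6),cv2.COLOR_RGB2BGR))
```

```text
5.25 [507.82386838 320.47858048  68.03178091] 0.005119745746157369 [-0.58477945  0.09696323  0.3228303 ]
```

View pics/wrist4.png

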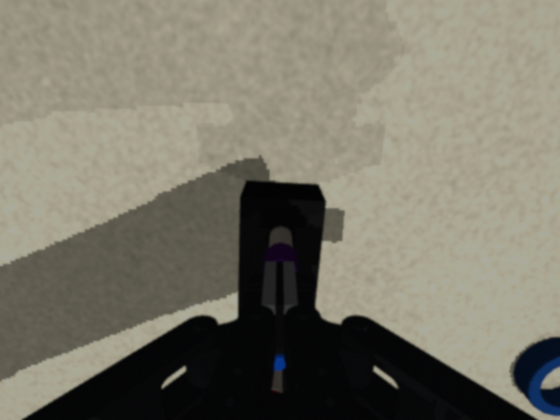

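View pics/z4.png

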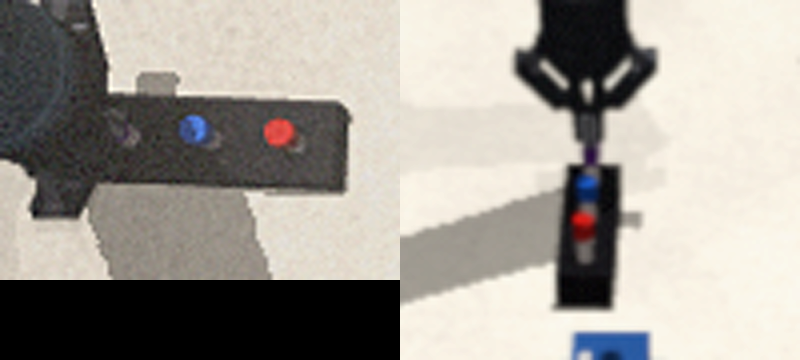

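Run:
```python
from h import *
w=shot('wrist');t=shot('top');d=shot('side');s=bot.get_state();T=s['tool_pos']
for n,p in (('w',w),('t',t),('s',d)):
    R=np.array(p['R']);o=-R.T@np.array(p['t']).ravel();print(n,o.round(),R.round(2).tolist())
    for nm,X in [('tcp',T),('tip',T-[0,0,14]),('captop',[508,322,83]),('capbot',[508,322,63]),('foot',[508,322,40])]: print(nm,proj(p,X).round(1))
def z(p,r,c,n,k):
    a=cv2.resize(p['frame'][r[0]:r[1],c[0]:c[1]],None,fx=k,fy=k,interpolation=cv2.INTER_CUBIC)
    cv2.imwrite('pics/'+n+'.png',cv2.cvtColor(cv2.convertScaleAbs(a,alpha=2.5),cv2.COLOR_RGB2BGR))
z(w,(200,420),(200,360),'z5w',2.7);z(d,(110,200),(200,300),'z5s',6)
```

```text
w [508. 405. 226.] [[1.0, 0.01, -0.0], [0.01, -0.95, 0.32], [0.0, -0.32, -0.95]]
tcp [264.2 278.3]
tip [252.4 278.4]
captop [276.2 278.5]
capbot [257.2 278.6]
foot [239.8 278.7]
t [ 335.  -48. 1344.] [[-0.01, -1.0, 0.0], [-0.98, 0.01, -0.19], [0.19, -0.0, -0.98]]
tcp [246.8 123.5]
tip [247.5 125.1]
captop [245.9 121. ]
capbot [247.  123.4]
foot [248.2 126.2]
s [ 560. -947. 1112.] [[1.0, -0.03, 0.01], [-0.02, -0.75, -0.67], [0.03, 0.66, -0.75]]
tcp [149.1 246.6]
tip [152.2 246.8]
captop [145.6 246.5]
capbot [150.  246.7]
foot [154.9 247. ]
```

View pics/z5w.png

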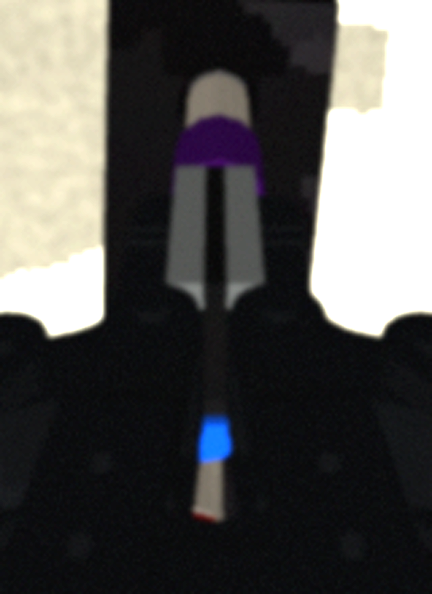

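View pics/z5s.png

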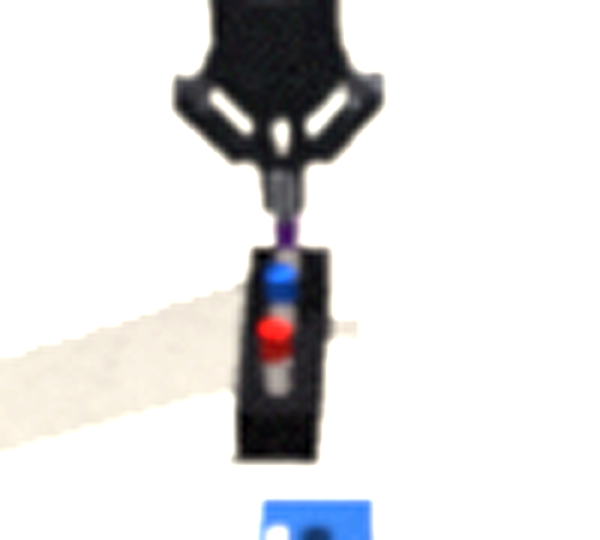

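Run:
```python
from h import *
w=shot('wrist');d=shot('side');s=bot.get_state();print(s['tool_pos'],s['width'],s['qpos'])
for y in (320.5,326,331.5):
  o,r=ray(w,(261,278)); k=(y-o[1])/r[1]; print('w',y,(o+k*r).round(1))
  o,r=ray(d,(145.5,247)); k=(y-o[1])/r[1]; print('s',y,(o+k*r).round(1))
o,r=ray(d,(145.5,247)); k=(309.5-o[1])/r[1]; print('s',309.5,(o+k*r).round(1))
for X in [(508,330.5,63),(508,330.5,83),(508,313.5,63),(508,313.5,83),(508,315.5,40),(508,322,40)]: print(X,proj(w,X).round(1),proj(d,X).round(1))
```

```text
[507.88239586 320.51799562  68.07728963] -0.06936287801315094 [-0.85353237  0.66067581  0.29813452  1.78527897 -0.27182764  0.73595358
 -0.40513018]
w 320.5 [507.7 320.5  64.4]
s 320.5 [509.8 320.5  84.5]
w 326 [507.7 326.   75. ]
s 326 [509.6 326.   80. ]
w 331.5 [507.7 331.5  85.6]
s 331.5 [509.3 331.5  75.6]
s 309.5 [510.2 309.5  93.4]
(508, 330.5, 63) [242.7 278.7] [148.4 246.8]
(508, 330.5, 83) [260.3 278.6] [144.  246.5]
(508, 313.5, 63) [271.3 278.5] [151.5 246.7]
(508, 313.5, 83) [291.6 278.4] [147.1 246.5]
(508, 315.5, 40) [249.6 278.6] [156.1 246.9]
(508, 322, 40) [239.8 278.7] [154.9 247. ]
```

```bash
python3 - <<'E'
from h import *
w=shot('wrist');s=bot.get_state();K=np.array(w['intrinsics']);print(K.round(1).tolist(),w['k1'])
R=np.array(w['R']);t=np.array(w['t']).ravel();T=s['tool_pos']
for off in (14,0,-10,-20,-30):
  for x in (42.5,57):
    for y in (-11,11): print(off,x,y,proj(w,T+[x,y,-off]).round())
E
python3 - <<'E'
import cv2
a=cv2.imread('pics/wrist3.png')
cv2.imwrite('pics/z3f.png',cv2.convertScaleAbs(cv2.resize(a[250:420,90:470],None,fx=2,fy=2,interpolation=cv2.INTER_CUBIC),alpha=2.5))
E
```

```text
[[338.1, 0.0, 279.2], [0.0, 338.1, 209.7], [0.0, 0.0, 1.0]] 0.015338053967064053
14 42.5 -11 [270. 352.]
14 42.5 11 [235. 355.]
14 57 -11 [270. 378.]
14 57 11 [235. 382.]
0 42.5 -11 [283. 358.]
0 42.5 11 [246. 361.]
0 57 -11 [283. 385.]
0 57 11 [246. 390.]
-10 42.5 -11 [294. 362.]
-10 42.5 11 [254. 366.]
-10 57 -11 [294. 391.]
-10 57 11 [255. 396.]
-20 42.5 -11 [305. 367.]
-20 42.5 11 [264. 371.]
-20 57 -11 [306. 398.]
-20 57 11 [264. 403.]
-30 42.5 -11 [319. 373.]
-30 42.5 11 [275. 377.]
-30 57 -11 [319. 405.]
-30 57 11 [276. 411.]
```

View pics/z3f.png

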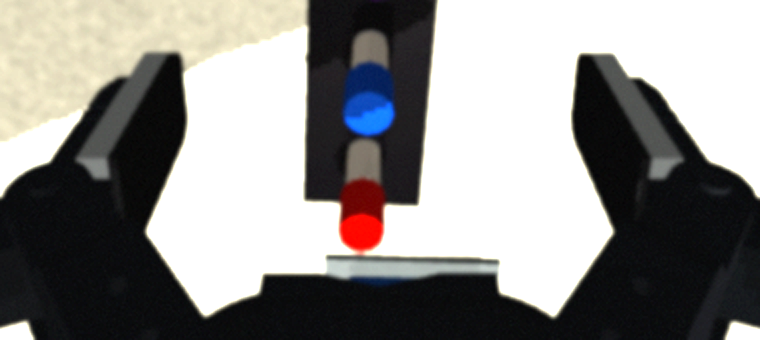

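The images show the real fingertips about 30 mm behind where the TCP data place them. They closed just above the cap, at about TCP z + 17, and touched nothing. I'll reopen and go 33 mm lower.

Request:
{"api": "servo_tool", "payload": {
  "series": [
    [0,1,6,0,0],
    [0,1,6,0,0],
    [0,1,6,0,0],
    [0,1,6,0,0],
    [0,1,6,0,0],
    [0,1,6,0,0],
    [0,1,-10,0,0],
    [0,1,-10,0,0]
  ]
}}

```text
time: 6.45
tool_pos: [506.2, 320.7, 55.7]
ee_rot: [3.14, 0.003, 0.007]
force: [-0.1, -0.3, -1.2]
width: 85.2
```

Request:
{"api": "servo_tool", "payload": {
  "series": [
    [0,0,-11,0,0],
    [0,0,-22,0,0],
    [0,0,-22,0,0],
    [0,0,-22,0,0]
  ]
}}

```text
time: 6.85
tool_pos: [507.7, 321.2, 35.6]
ee_rot: [3.141, 0.001, 0.007]
force: [0.6, -0.1, 0.3]
width: 85.2
```

Run:
```python
from h import *
w=shot('wrist','wrist6');s=bot.get_state();print(s['time'],s['tool_pos'],s['width'],s['force'])
d=shot('side')
a=cv2.resize(d['frame'][110:200,200:300],None,fx=5,fy=5,interpolation=cv2.INTER_CUBIC)
b=w['frame'];c=np.zeros((450,800,3),np.uint8);c[:,:400]=a[:,:400];c[:,400:]=cv2.resize(b[120:420,150:410],(400,450))
cv2.imwrite('pics/z6.png',cv2.cvtColor(cv2.convertScaleAbs(c,alpha=2),cv2.COLOR_RGB2BGR))
```

```text
6.9 [507.97220855 321.47507684  36.03459739] 85.38408390562054 [ 0.20093857 -0.28078523  0.00432876]
```

View pics/z6.png

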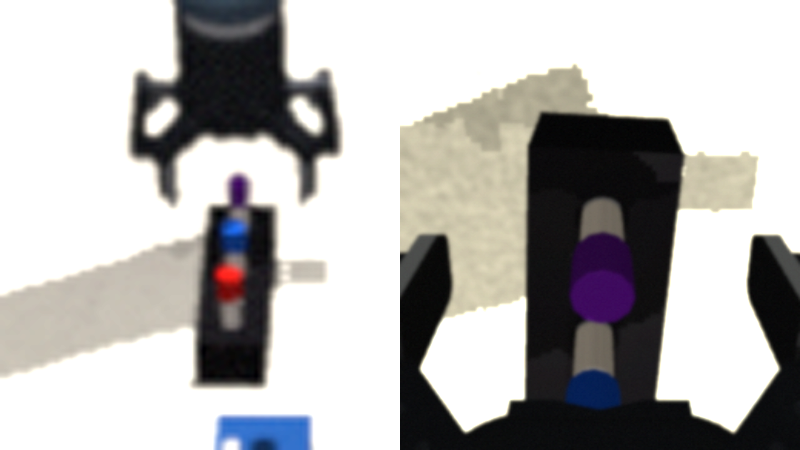

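The side view now shows the tips at the height of the cap's bottom (row 151), with the cap between the jaws. Closing.

Request:
{"api": "servo_tool", "payload": {
  "series": [
    [0,0,0,0,255],
    [0,0,0,0,255],
    [0,0,0,0,255],
    [0,0,0,0,255],
    [0,0,0,0,255],
    [0,0,0,0,255],
    [0,0,0,0,255],
    [0,0,0,0,255]
  ]
}}

```text
time: 7.75
tool_pos: [508.0, 321.6, 36.3]
ee_rot: [-3.141, -0.0, 0.007]
force: [-0.1, -0.7, 3.9]
width: 15.6
```

Request:
{"api": "servo_tool", "payload": {
  "series": [
    [0,0,20,0,255],
    [0,0,50,0,255],
    [0,0,90,0,255],
    [0,0,90,0,255],
    [0,0,90,0,255],
    [0,0,90,0,255]
  ]
}}

```text
time: 8.35
tool_pos: [507.0, 321.1, 125.0]
ee_rot: [3.141, 0.002, 0.007]
force: [-0.0, -0.2, -0.2]
width: 15.4
```

Run:
```python
from h import *
w=shot('wrist','wrist7');s=bot.get_state();print(s['time'],s['tool_pos'],s['width'],s['force'])
d=shot('side');t=shot('top')
a=cv2.resize(d['frame'][110:200,200:300],None,fx=5,fy=5,interpolation=cv2.INTER_CUBIC)
b=w['frame'];c=np.zeros((450,800,3),np.uint8);c[:,:400]=a[:,:400];c[:,400:]=cv2.resize(b[120:420,150:410],(400,450))
cv2.imwrite('pics/z7.png',cv2.cvtColor(cv2.convertScaleAbs(c,alpha=2),cv2.COLOR_RGB2BGR))
for p in (d,t):
  for q in ['pocket_one','pocket_two','socket']:
    print(q,[(round(r['conf'],2),np.round(r['position'],1).tolist(),np.round(atz(p,r['position'],50),1).tolist()) for r in bot.spot_point(p,q)])
cv2.imwrite('pics/z7t.png',cv2.cvtColor(cv2.resize(t['frame'][215:265,200:285],None,fx=9,fy=9,interpolation=cv2.INTER_CUBIC),cv2.COLOR_RGB2BGR))
```

```text
8.4 [506.878288   321.0079052  124.73246076] 15.527737279819258 [0.28487542 0.1689014  0.25395746]
pocket_one [(0.77, [201.4, 252.1], [527.6, 78.2, 50.0])]
pocket_two [(0.9, [220.5, 252.5], [529.1, -4.9, 50.0]), (0.49, [209.0, 251.3], [525.2, 44.5, 50.0])]
socket [(0.66, [210.5, 253.3], [531.6, 37.8, 50.0]), (0.54, [354.1, 315.8], [687.2, -450.7, 50.0])]
pocket_one [(0.72, [241.3, 224.8], [520.2, 84.9, 50.0])]
pocket_two [(0.73, [240.0, 260.0], [522.3, 0.7, 50.0]), (0.29, [237.8, 225.5], [528.7, 83.3, 50.0])]
socket [(0.74, [237.0, 244.0], [530.0, 39.0, 50.0]), (0.45, [252.6, 169.6], [494.8, 215.8, 50.0])]
```

View pics/z7.png

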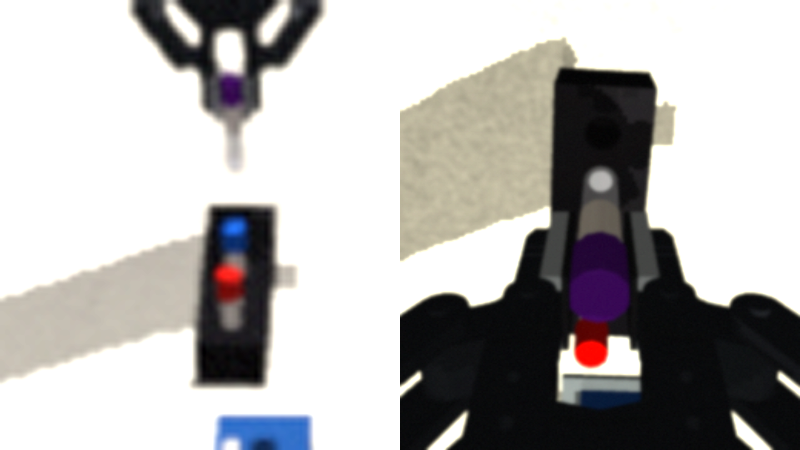

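View pics/z7t.png

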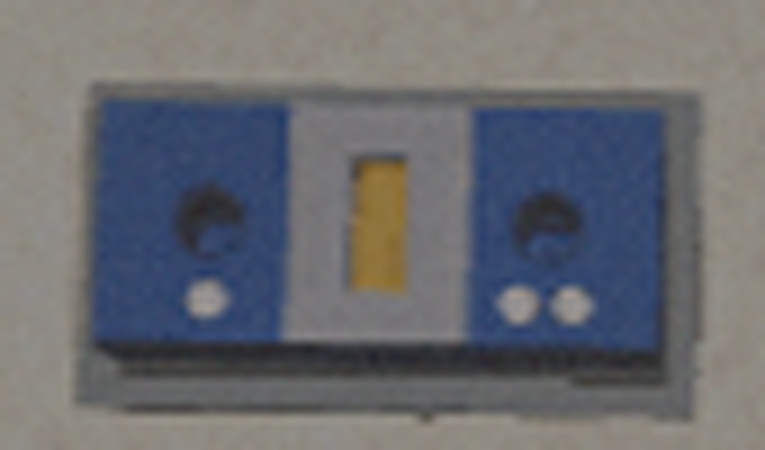

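The purple tube is gripped (width 15.5) and lifted: the wrist view shows the empty hole and the tube's foot clear of the rack. Moving over the dock, one-dot pocket.

Request:
{"api": "servo_tool", "payload": {
  "series": [
    [0,0,20,0,255],
    [3,-40,25,0,255],
    [6,-80,25,0,255],
    [9,-120,25,0,255],
    [12,-160,25,0,255],
    [15,-200,25,0,255],
    [17,-232,25,0,255],
    [17,-232,25,0,255]
  ]
}}

```text
time: 9.6
tool_pos: [525.2, 83.5, 151.5]
ee_rot: [3.139, -0.001, -0.001]
force: [-0.6, 0.3, -0.9]
width: 15.4
```

Request:
{"api": "servo_tool", "payload": {
  "series": [
    [0,0,-10,0,255],
    [0,0,-20,0,255],
    [0,0,-20,0,255],
    [0,0,-20,0,255],
    [0,0,-20,0,255]
  ]
}}

```text
time: 10.1
tool_pos: [524.9, 90.2, 131.0]
ee_rot: [3.142, 0.0, 0.008]
force: [0.4, 0.3, -0.3]
width: 15.1
```

Run:
```python
from h import *
w=shot('wrist','wrist8');s=bot.get_state();print(s['time'],s['tool_pos'],s['ee_rot'],s['width'],s['force'])
d=shot('side')
a=cv2.resize(d['frame'][130:240,200:300],None,fx=4,fy=4,interpolation=cv2.INTER_CUBIC)
b=w['frame'];c=np.zeros((450,800,3),np.uint8);c[:440,:400]=a[:,:400];c[:,400:]=cv2.resize(b[120:420,150:410],(400,450))
cv2.imwrite('pics/z8.png',cv2.cvtColor(cv2.convertScaleAbs(c,alpha=2),cv2.COLOR_RGB2BGR))
```

```text
10.15 [525.05885761  90.00553866 131.23463046] [-3.14152042e+00 -3.94733238e-04  7.49097905e-03] 14.9910843115054 [ 0.77450588 -0.19573648  0.06920919]
```

View pics/z8.png

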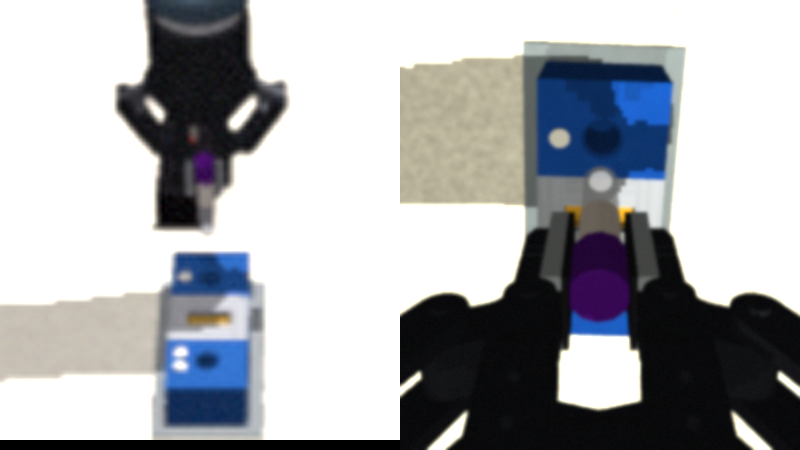

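View pics/wrist8.png

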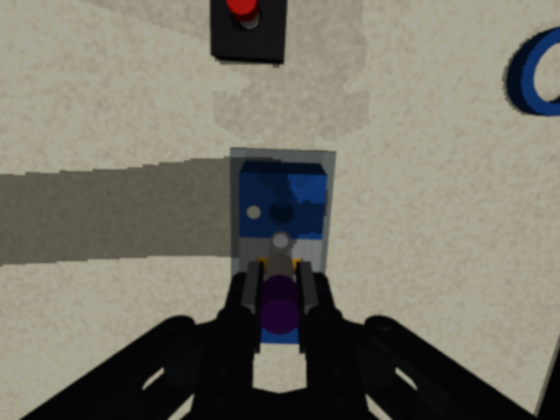

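The wrist view shows the one-dot pocket's mouth at (211,281) and the tube's foot at (241,280). Computing the offset from those.

Run:
```python
from h import *
w=shot('wrist');s=bot.get_state();print(s['tool_pos'])
a=cv2.resize(w['frame'][140:300,220:340],None,fx=5,fy=5,interpolation=cv2.INTER_CUBIC)
cv2.imwrite('pics/z9.png',cv2.cvtColor(cv2.convertScaleAbs(a[:600],alpha=3),cv2.COLOR_RGB2BGR))
print('pocket',atz(w,(211.3,281.3),50),'foot',atz(w,(240.7,280),100))
# dock corners of the top face
for rc in [(173.5,241),(173.5,327),(238,240),(239,322)]: print(rc,atz(w,rc,50).round(1))
```

```text
[525.10085984  89.78708678 131.33328977]
pocket [527.11512893  91.05696317  50.        ] foot [526.03936035  89.3354874  100.        ]
(173.5, 241) [497.7 119.7  50. ]
(173.5, 327) [559.9 120.2  50. ]
(238, 240) [495.5  69.1  50. ]
(239, 322) [558.7  68.7  50. ]
```

View pics/z9.png

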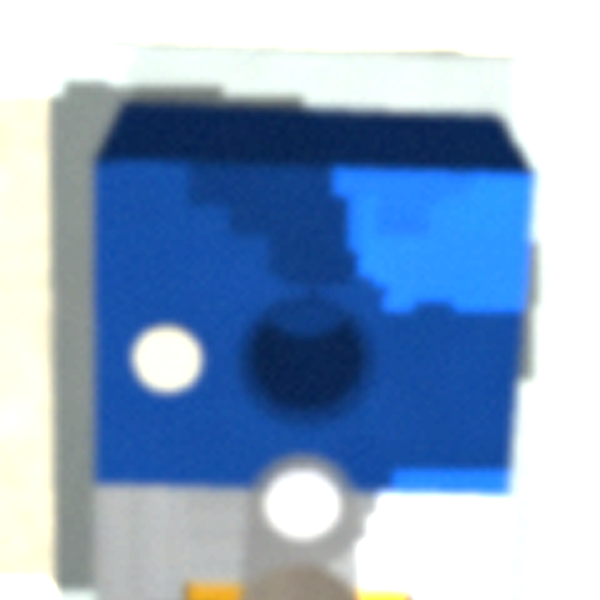

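Request:
{"api": "servo_tool", "payload": {
  "series": [
    [1,1,-20,0,255],
    [1,1,-42,0,255],
    [1,1,-42,0,255],
    [1,1,-42,0,255],
    [1,1,-42,0,255]
  ]
}}

```text
time: 10.75
tool_pos: [526.7, 90.6, 90.2]
ee_rot: [-3.141, -0.002, 0.006]
force: [0.2, -0.6, 0.3]
width: 15.1
```

Run:
```python
from h import *
w=shot('wrist');s=bot.get_state();print(s['time'],s['tool_pos'],s['force'])
a=cv2.resize(w['frame'][140:300,220:340],None,fx=5,fy=5,interpolation=cv2.INTER_CUBIC)
cv2.imwrite('pics/z10.png',cv2.cvtColor(cv2.convertScaleAbs(a[:600],alpha=3),cv2.COLOR_RGB2BGR))
```

```text
10.8 [526.7409413   90.60818525  90.20215497] [ 0.27938269 -0.8279701  -0.23458684]
```

View pics/z10.png

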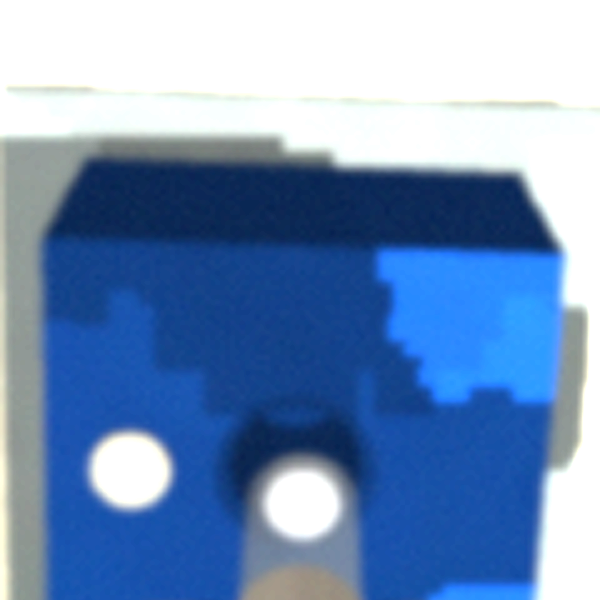

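The foot lines up with the pocket mouth (mouth at col ~300, foot at ~300 in the zoom). Lowering.

Request:
{"api": "servo_tool", "payload": {
  "series": [
    [0,0,-10,0,255],
    [0,0,-20,0,255],
    [0,0,-30,0,255],
    [0,0,-40,0,255],
    [0,0,-40,0,255]
  ]
}}

```text
time: 11.3
tool_pos: [524.6, 90.2, 47.3]
ee_rot: [3.141, 0.003, 0.007]
force: [0.4, -0.4, -0.4]
width: 15.3
```

Request:
{"api": "servo_tool", "payload": {
  "series": [
    [0,0,-3,0,255],
    [0,0,-3,0,255],
    [0,0,-6,0,255],
    [0,0,-6,0,255]
  ]
}}

```text
time: 11.7
tool_pos: [526.4, 90.6, 43.3]
ee_rot: [-3.141, -0.001, 0.007]
force: [-0.0, 0.4, 0.6]
width: 15.2
```

Request:
{"api": "servo_tool", "payload": {
  "series": [
    [0,0,-2,0,255],
    [0,0,-2,0,255],
    [0,0,-2,0,255]
  ]
}}

```text
time: 12.0
tool_pos: [527.3, 90.8, 43.0]
ee_rot: [-3.14, -0.002, 0.006]
force: [-2.2, -0.6, 17.8]
width: 15.0
```

Bottomed at 18 N, at the expected height. Releasing.

Request:
{"api": "servo_tool", "payload": {
  "series": [
    [0,0,1,0,255],
    [0,0,1,0,0],
    [0,0,1,0,0],
    [0,0,1,0,0],
    [0,0,1,0,0],
    [0,0,1,0,0],
    [0,0,1,0,0],
    [0,0,1,0,0]
  ]
}}

```text
time: 12.8
tool_pos: [525.8, 90.5, 42.0]
ee_rot: [3.142, 0.0, 0.007]
force: [-0.2, -0.7, 0.0]
width: 85.4
```

Request:
{"api": "servo_tool", "payload": {
  "series": [
    [0,0,20,0,0],
    [0,0,60,0,0],
    [0,0,100,0,0],
    [-5,40,100,0,0],
    [-10,80,100,0,0],
    [-16,120,100,0,0],
    [-22,133,100,0,0],
    [-22,133,100,0,0]
  ]
}}

```text
time: 13.6
tool_pos: [502.5, 226.2, 141.8]
ee_rot: [-3.141, 0.001, 0.012]
force: [-0.4, -0.2, -0.6]
width: 85.5
```

Run:
```python
from h import *
w=shot('wrist','wrist11');s=bot.get_state();print(s['time'],s['tool_pos'],s['force'],s['width'])
t=shot('top');d=shot('side')
c=np.zeros((440,800,3),np.uint8)
c[:360,:400]=cv2.resize(t['frame'][215:260,205:255],(400,360),interpolation=cv2.INTER_CUBIC)
c[:440,400:]=cv2.resize(d['frame'][180:235,225:275],(400,440),interpolation=cv2.INTER_CUBIC)
cv2.imwrite('pics/z11.png',cv2.cvtColor(cv2.convertScaleAbs(c,alpha=1.7),cv2.COLOR_RGB2BGR))
r=proj(w,[504,223.5,73]);print(r,capfit(w,'red',r,25), capfit(d,'purple',proj(d,[526.5,91,80]),8,80))
```

```text
13.65 [503.44921527 223.62784659 141.92719505] [ 0.00951372 -1.29387212  0.49544239] 85.55981680288126
[222.13292484 280.65372703] (array([503.96992803, 222.87725918]), 585, 646.5332604972646, array([223.58119658, 280.60512821])) (array([528.45561109,  91.76175141]), 17, 38.692189187859185, array([191.88235294, 252.11764706]))
```

View pics/z11.png

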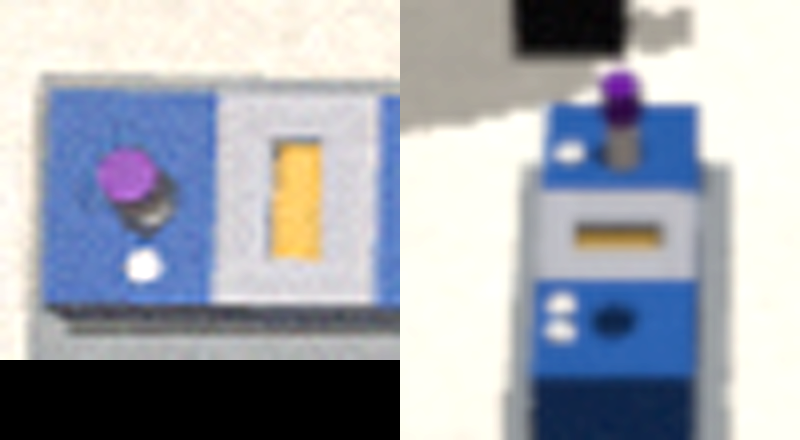

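View pics/wrist11.png

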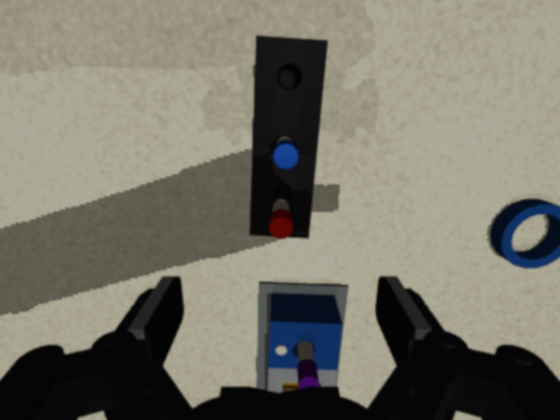

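The purple tube stands upright and seated in the one-dot pocket. Red cap measured at (504,223). Descending on red.

Request:
{"api": "servo_tool", "payload": {
  "series": [
    [0,0,-40,0,0],
    [0,0,-80,0,0],
    [0,0,-106,0,0],
    [0,0,-106,0,0],
    [0,0,-106,0,0],
    [0,0,-106,0,0],
    [0,0,-106,0,255],
    [0,0,-106,0,255]
  ]
}}

```text
time: 14.55
tool_pos: [504.7, 223.9, 37.3]
ee_rot: [-3.141, -0.002, 0.007]
force: [0.2, 0.3, 0.4]
width: 59.2
```

Request:
{"api": "servo_tool", "payload": {
  "series": [
    [0,0,0,0,255],
    [0,0,0,0,255],
    [0,0,0,0,255],
    [0,0,0,0,255],
    [0,0,0,0,255],
    [0,0,0,0,255]
  ]
}}

```text
time: 15.15
tool_pos: [504.0, 223.7, 36.4]
ee_rot: [-3.141, -0.0, 0.007]
force: [-1.7, 0.1, 4.9]
width: 15.4
```

Request:
{"api": "servo_tool", "payload": {
  "series": [
    [0,0,30,0,255],
    [0,0,75,0,255],
    [0,0,115,0,255],
    [4,-40,115,0,255],
    [8,-80,115,0,255],
    [12,-120,115,0,255],
    [16,-160,115,0,255],
    [20,-200,115,0,255]
  ]
}}

```text
time: 15.95
tool_pos: [523.7, 21.9, 150.9]
ee_rot: [3.141, 0.0, 0.007]
force: [0.1, 0.8, -0.3]
width: 15.1
```

Request:
{"api": "servo_tool", "payload": {
  "series": [
    [2,-20,0,0,255],
    [2,-22,0,0,255],
    [2,-22,-20,0,255],
    [2,-22,-20,0,255],
    [2,-22,-20,0,255],
    [2,-22,-20,0,255]
  ]
}}

```text
time: 16.55
tool_pos: [526.2, 2.3, 131.6]
ee_rot: [-3.141, -0.001, 0.008]
force: [-0.2, -0.0, 0.4]
width: 15.2
```

Run:
```python
from h import *
w=shot('wrist','wrist12');s=bot.get_state();print(s['time'],s['tool_pos'],s['ee_rot'],s['width'],s['force'])
a=cv2.resize(w['frame'][140:300,200:360],None,fx=4,fy=4,interpolation=cv2.INTER_CUBIC)
cv2.imwrite('pics/z12.png',cv2.cvtColor(cv2.convertScaleAbs(a[:600],alpha=2),cv2.COLOR_RGB2BGR))
```

```text
16.6 [526.27680412   2.14812028 131.67338722] [-3.14138962e+00 -8.48003367e-04  7.65989389e-03] 14.979832183890146 [-0.14250777 -0.26212591 -0.13192665]
```

View pics/z12.png

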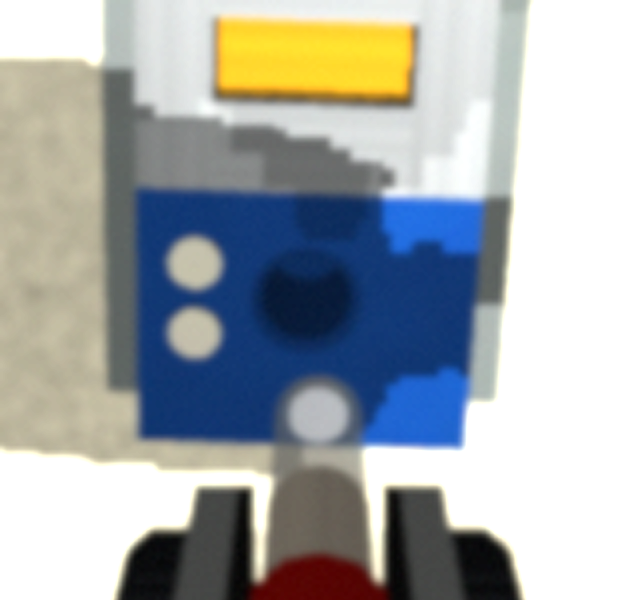

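View pics/wrist12.png

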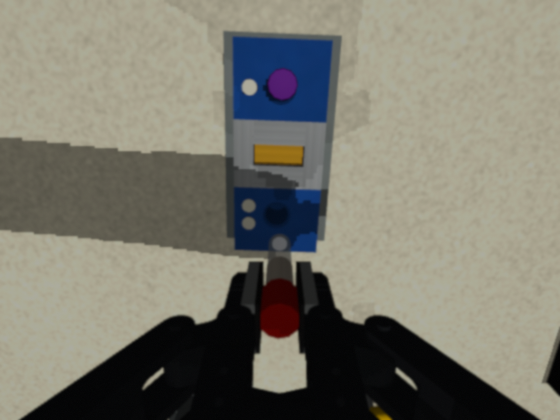

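The two-dot pocket's mouth is at about (214,276) and the red tube's foot at (242,279).

Run:
```python
from h import *
w=shot('wrist');s=bot.get_state();print(s['tool_pos'])
print('pocket2',atz(w,(214,276.1),50),'foot',atz(w,(242.6,279.4),100))
sl=[(140+a/4-.4,200+b/4-.4) for a,b in [(17,217),(26,417),(95,213),(104,413)]]
print('slot corners',[atz(w,r,50).round(1).tolist() for r in sl])
print('dots',[atz(w,(140+a/4-.4,200+b/4-.4),50).round(1).tolist() for a,b in [(263,195),(333,194)]])
print('dock edges',[atz(w,r,50).round(1).tolist() for r in [(140+188/4-.4,200+135/4-.4),(140+438/4-.4,200+140/4-.4),(140+198/4-.4,200+484/4-.4),(140+445/4-.4,200+463/4-.4)]])
r=proj(w,[526.5,91,80]);print(r,capfit(w,'purple',r,25,80))
```

```text
[526.32074564   2.03181378 131.68543005]
pocket2 [524.46774906   1.01278367  50.        ] foot [5.26910420e+02 1.55048519e-01 1.00000000e+02]
slot corners [[508.6, 53.2, 50.0], [543.8, 51.9, 50.0], [507.6, 39.4, 50.0], [543.5, 38.0, 50.0]]
dots [[503.7, 7.7, 50.0], [503.2, -6.3, 50.0]]
dock edges [[493.0, 22.1, 50.0], [492.2, -28.3, 50.0], [557.1, 20.7, 50.0], [555.3, -29.3, 50.0]]
[ 85.6568263  279.87729342] (array([527.41022135,  91.62588445]), 740, 789.441590688657, array([ 83.77702703, 281.57297297]))
```

Request:
{"api": "servo_tool", "payload": {
  "series": [
    [-2.4,0.5,-20,0,255],
    [-2.4,0.5,-42,0,255],
    [-2.4,0.5,-42,0,255],
    [-2.4,0.5,-42,0,255],
    [-2.4,0.5,-42,0,255]
  ]
}}

```text
time: 17.15
tool_pos: [524.4, 2.0, 90.2]
ee_rot: [-3.142, -0.002, 0.007]
force: [-0.8, 0.3, -0.1]
width: 14.8
```

Run:
```python
from h import *
w=shot('wrist');s=bot.get_state();print(s['time'],s['tool_pos'],s['force'])
a=cv2.resize(w['frame'][140:300,220:340],None,fx=5,fy=5,interpolation=cv2.INTER_CUBIC)
cv2.imwrite('pics/z13.png',cv2.cvtColor(cv2.convertScaleAbs(a[:600],alpha=3),cv2.COLOR_RGB2BGR))
print(proj(w,[524.3,0.8,50]), proj(w,[524.3,0.8,s['tool_pos'][2]-31.2]))
```

```text
17.2 [524.43001094   2.02259507  90.24474931] [-0.53656611  0.02819107 -0.19869732]
[235.88597543 278.18979676] [241.74139038 278.16893342]
```

View pics/z13.png

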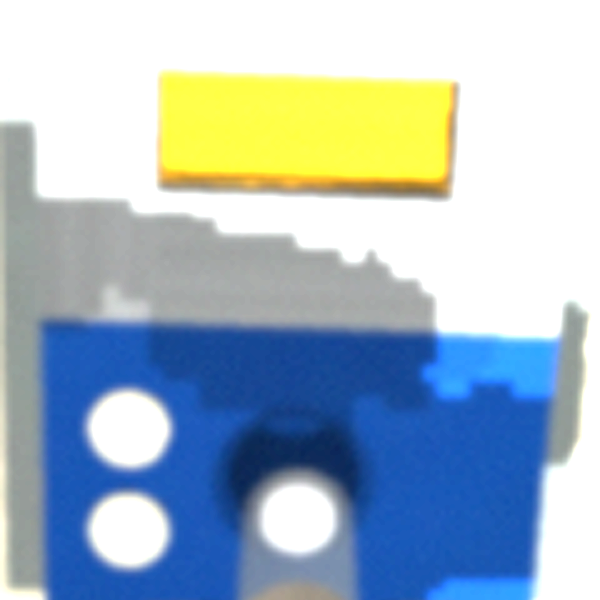

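The foot at (515,298) sits over the pocket (483,296) in the zoom, the same offset as in the purple insertion. Lowering.

Request:
{"api": "servo_tool", "payload": {
  "series": [
    [0,0,-10,0,255],
    [0,0,-20,0,255],
    [0,0,-30,0,255],
    [0,0,-40,0,255],
    [0,0,-43,0,255],
    [0,0,-46,0,255],
    [0,0,-46,0,255],
    [0,0,-48,0,255]
  ]
}}

```text
time: 18.0
tool_pos: [524.5, 1.9, 42.8]
ee_rot: [-3.141, -0.001, 0.006]
force: [-8.5, -0.7, 38.4]
width: 14.9
```

Request:
{"api": "servo_tool", "payload": {
  "series": [
    [0,0,3,0,255],
    [0,0,3,0,0],
    [0,0,3,0,0],
    [0,0,3,0,0],
    [0,0,3,0,0],
    [0,0,3,0,0],
    [0,0,3,0,0],
    [0,0,3,0,0]
  ]
}}

```text
time: 18.8
tool_pos: [523.4, 2.0, 44.0]
ee_rot: [3.142, 0.0, 0.007]
force: [0.3, -0.4, 0.0]
width: 85.6
```

Request:
{"api": "servo_tool", "payload": {
  "series": [
    [0,0,30,0,0],
    [0,0,70,0,0],
    [0,0,110,0,0],
    [0,0,150,0,0],
    [-20,-45,180,8,0],
    [-40,-90,180,16,0],
    [-60,-135,180,25,0],
    [-70,-160,180,33,0]
  ]
}}

```text
time: 19.6
tool_pos: [452.1, -160.4, 224.6]
ee_rot: [3.141, -0.001, 0.577]
force: [-0.1, -0.6, -0.0]
width: 85.1
```

Run:
```python
from h import *
s=bot.get_state();print(s['time'],s['tool_pos'],s['ee_rot'],s['force'],s['width'])
t=shot('top');d=shot('side')
c=np.zeros((440,800,3),np.uint8)
c[:320,:400]=cv2.resize(t['frame'][215:265,205:270],(400,320),interpolation=cv2.INTER_CUBIC)
c[:440,400:]=cv2.resize(d['frame'][180:235,225:275],(400,440),interpolation=cv2.INTER_CUBIC)
cv2.imwrite('pics/z14.png',cv2.cvtColor(cv2.convertScaleAbs(c,alpha=1.7),cv2.COLOR_RGB2BGR))
```

```text
19.6 [ 452.07764998 -160.41376544  224.63209602] [ 3.14078843e+00 -5.65565127e-04  5.77072185e-01] [-0.14624606 -0.5672693  -0.01158069] 85.13743101185186
```

View pics/z14.png

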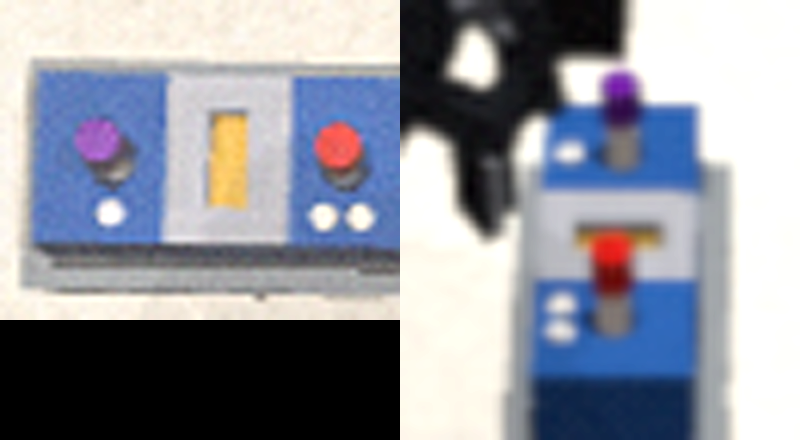

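Both tubes stand upright in their pockets. Next I'll move over the key with the jaws across the knob (yaw +90°, leaving room for the clockwise turn).

Request:
{"api": "servo_tool", "payload": {
  "series": [
    [0,-30,0,8,0],
    [0,-60,0,16,0],
    [-2,-90,0,24,0],
    [-3,-94,0,33,0],
    [-3,-94,0,41,0],
    [-3,-94,0,49,0],
    [-3,-94,0,57,0],
    [-3,-94,0,57,0]
  ]
}}

```text
time: 20.5
tool_pos: [450.7, -251.5, 224.0]
ee_rot: [3.142, -0.0, 1.568]
force: [-0.2, 1.0, 0.2]
width: 84.9
```

Request:
{"api": "servo_tool", "payload": {
  "series": [
    [0,0,0,0,0],
    [0,0,0,0,0]
  ]
}}

```text
time: 20.7
tool_pos: [450.6, -251.8, 224.1]
ee_rot: [-3.142, -0.0, 1.565]
force: [-0.1, -0.3, -1.1]
width: 85.5
```

Run:
```python
from h import *
w=shot('wrist','wrist15');s=bot.get_state();print(s['time'],s['tool_pos'],s['ee_rot'],s['qpos'])
print([(round(r['conf'],2),np.round(r['position'],1).tolist(),np.round(atz(w,r['position'],95),1).tolist()) for r in bot.spot_point(w,'key_knob')])
```

```text
20.75 [ 450.55370849 -251.7798617   224.05359868] [-3.14155372e+00  7.35355774e-07  1.56573295e+00] [ 0.18515139  0.30189555  0.28878008  1.8946129  -0.10356735  0.9594442
  2.08686435]
[(0.87, [189.7, 33.2], [446.1, -465.7, 95.0]), (0.7, [190.5, 273.8], [447.9, -255.6, 95.0]), (0.57, [366.6, 314.8], [642.0, -214.1, 95.0])]
```

View pics/wrist15.png

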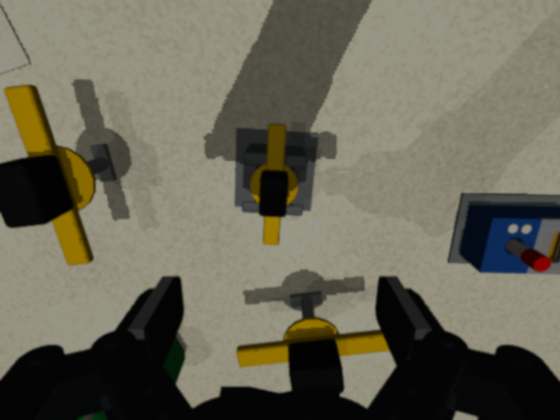

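The wrist view shows the holder key at (192,273), bar from (124,276) to (244,271). The two bigger look-alikes are off to the side. Measuring the bar's direction and centre.

Run:
```python
from h import *
w=shot('wrist');s=bot.get_state();print(s['tool_pos'],s['ee_rot'][2])
hsv=cv2.cvtColor(w['frame'],cv2.COLOR_RGB2HSV)
m=(hsv[...,0]>18)&(hsv[...,0]<34)&(hsv[...,1]>150)&(hsv[...,2]>70)
m[:, :230]=0;m[:,320:]=0;m[255:]=0
ys,xs=np.nonzero(m);print(ys.min(),ys.max(),len(ys))
for sel in [(ys<ys.min()+22),(ys>ys.max()-22)]:
    P=np.array([atz(w,(a,b),80)[:2] for a,b in zip(ys[sel],xs[sel])]);print(P.mean(0),P.min(0),P.max(0))
a=cv2.resize(w['frame'][110:260,210:340],None,fx=4,fy=4,interpolation=cv2.INTER_CUBIC)
cv2.imwrite('pics/z16.png',cv2.cvtColor(cv2.convertScaleAbs(a,alpha=2),cv2.COLOR_RGB2BGR))
```

```text
[ 450.53037132 -251.83172183  224.07805842] 1.56661528439595
124 244 1496
[ 401.37008065 -253.08381512] [ 392.16633094 -259.7557857 ] [ 410.28583409 -245.58412018]
[ 494.8206417  -259.06221216] [ 484.25893439 -266.9430655 ] [ 506.31122936 -251.2447746 ]
```

View pics/z16.png

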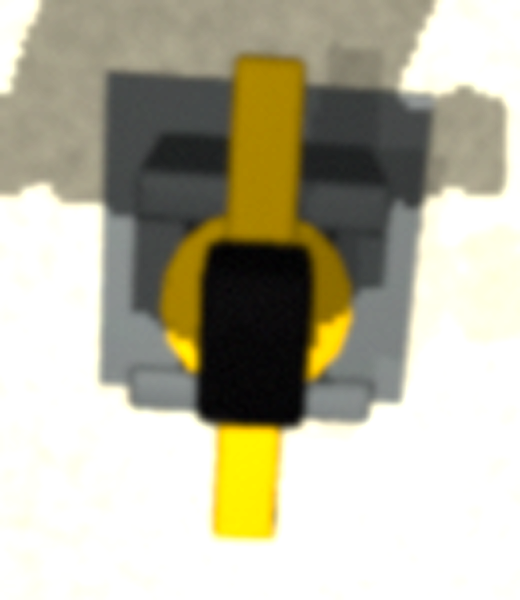

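Request:
{"api": "servo_tool", "payload": {
  "series": [
    [-1,-4,-30,-3.5,0],
    [-1,-4,-70,-3.5,0],
    [-1,-4,-110,-3.5,0],
    [-1,-4,-110,-3.5,0],
    [-1,-4,-110,-3.5,0]
  ]
}}

```text
time: 21.35
tool_pos: [449.4, -256.1, 114.5]
ee_rot: [-3.141, -0.0, 1.506]
force: [0.1, -0.7, 0.8]
width: 85.4
```

Run:
```python
from h import *
w=shot('wrist','wrist17');s=bot.get_state();print(s['time'],s['tool_pos'],s['ee_rot'][2])
hsv=cv2.cvtColor(w['frame'],cv2.COLOR_RGB2HSV)
m=(hsv[...,0]>18)&(hsv[...,0]<34)&(hsv[...,1]>150)&(hsv[...,2]>70)
r=proj(w,[449.5,-256,80]);print(r)
yy,xx=np.mgrid[:420,:560];m&=(abs(xx-r[1])<55)
n,l,st,ce=cv2.connectedComponentsWithStats(m.astype(np.uint8))
for i in range(1,n):
  if st[i,4]>100: print(st[i],ce[i])
```

```text
21.4 [ 450.44564867 -256.62084497  115.62422362] 1.5062085683011381
[235.90919177 277.77474119]
[ 244  143   47  111 2094] [272.4078319  185.45797517]
[292 202  20  54 435] [303.52413793 226.89655172]
[267 285  23  29 632] [277.71044304 299.21044304]
```

View pics/wrist17.png

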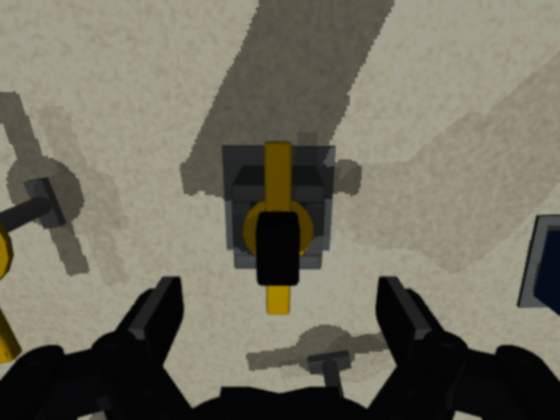

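The knob is centred between the jaws and the bar is vertical in the picture (col 278), so the yaw is right. Going down to grip.

Request:
{"api": "servo_tool", "payload": {
  "series": [
    [-1,0,-30,0,0],
    [-1,0,-56,0,0],
    [-1,0,-56,0,0],
    [-1,0,-56,0,0],
    [-1,0,-56,0,0]
  ]
}}

```text
time: 21.9
tool_pos: [450.1, -256.8, 60.2]
ee_rot: [3.138, 0.001, 1.507]
force: [0.2, -0.3, -0.1]
width: 85.4
```

Run:
```python
from h import *
w=shot('wrist');s=bot.get_state();print(s['time'],s['tool_pos'],s['ee_rot'][2],s['force'])
d=shot('side')
c=np.zeros((450,800,3),np.uint8);c[:,:400]=cv2.resize(d['frame'][225:315,180:260],(400,450),interpolation=cv2.INTER_CUBIC);c[:,400:]=cv2.resize(w['frame'][120:420,150:410],(400,450))
cv2.imwrite('pics/z18.png',cv2.cvtColor(cv2.convertScaleAbs(c,alpha=2),cv2.COLOR_RGB2BGR))
```

```text
21.95 [ 449.9256528  -256.72799158   60.0415293 ] 1.506578496224584 [-0.00503213 -0.38469346 -0.01083371]
```

View pics/z18.png

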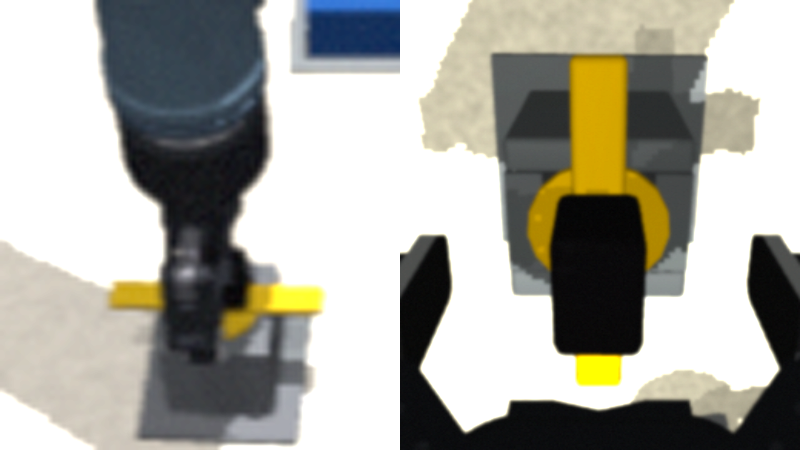

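Request:
{"api": "servo_tool", "payload": {
  "series": [
    [0,0,0,0,255],
    [0,0,0,0,255],
    [0,0,0,0,255],
    [0,0,0,0,255],
    [0,0,0,0,255],
    [0,0,0,0,255],
    [0,0,0,0,255],
    [0,0,0,0,255]
  ]
}}

```text
time: 22.8
tool_pos: [448.5, -256.1, 58.3]
ee_rot: [3.141, 0.0, 1.507]
force: [-0.4, -0.7, 4.5]
width: 23.1
```

Request:
{"api": "servo_tool", "payload": {
  "series": [
    [0,0,20,0,255],
    [0,0,50,0,255],
    [0,0,90,0,255],
    [0,0,125,0,255],
    [0,0,125,0,255],
    [0,0,125,0,255]
  ]
}}

```text
time: 23.4
tool_pos: [448.5, -255.7, 183.0]
ee_rot: [3.141, -0.0, 1.507]
force: [0.1, -0.3, -1.6]
width: 23.0
```

Run:
```python
from h import *
w=shot('wrist');s=bot.get_state();print(s['time'],s['tool_pos'],s['ee_rot'][2],s['force'],s['width'])
d=shot('side')
c=np.zeros((450,800,3),np.uint8);c[:,:400]=cv2.resize(d['frame'][205:315,170:270],(400,450),interpolation=cv2.INTER_CUBIC);c[:,400:]=cv2.resize(w['frame'][120:420,150:410],(400,450))
cv2.imwrite('pics/z19.png',cv2.cvtColor(cv2.convertScaleAbs(c,alpha=2),cv2.COLOR_RGB2BGR))
```

```text
23.45 [ 447.68957862 -255.35961151  182.00225062] 1.5069895882147413 [-0.37034412 -0.57787196 -2.30358158] 23.38478170794871
```

View pics/z19.png

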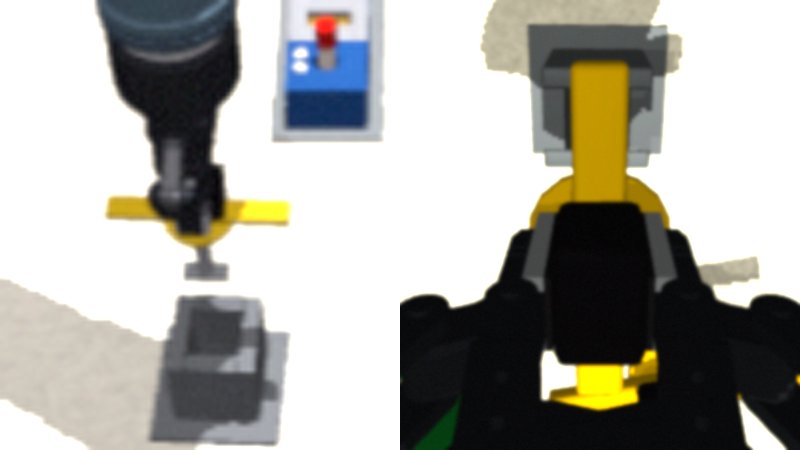

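The key is gripped (width 23) and out of the holder, hanging upright with its foot clear. Carrying it over the socket.

Request:
{"api": "servo_tool", "payload": {
  "series": [
    [8,30,0,1.5,255],
    [18,70,0,1.5,255],
    [28,110,0,1.5,255],
    [38,150,0,1.5,255],
    [48,190,0,1.5,255],
    [58,230,0,1.5,255],
    [68,270,0,1.5,255],
    [76,300,0,1.5,255]
  ]
}}

```text
time: 24.3
tool_pos: [523.5, 47.1, 181.3]
ee_rot: [-3.138, -0.0, 1.535]
force: [-0.0, 0.3, -1.2]
width: 23.6
```

Request:
{"api": "servo_tool", "payload": {
  "series": [
    [0,0,0,0,255],
    [0,0,-20,0,255],
    [0,0,-20,0,255],
    [0,0,-20,0,255],
    [0,0,-20,0,255]
  ]
}}

```text
time: 24.8
tool_pos: [524.5, 43.4, 163.2]
ee_rot: [-3.141, 0.0, 1.532]
force: [-0.3, -0.7, -0.7]
width: 23.5
```

Run:
```python
from h import *
w=shot('wrist','wrist20');s=bot.get_state();print(s['time'],s['tool_pos'],s['ee_rot'][2],s['force'],s['width'])
d=shot('side')
c=np.zeros((450,800,3),np.uint8);c[:,:400]=cv2.resize(d['frame'][160:260,205:295],(400,450),interpolation=cv2.INTER_CUBIC);c[:,400:]=cv2.resize(w['frame'][120:420,150:410],(400,450))
cv2.imwrite('pics/z20.png',cv2.cvtColor(cv2.convertScaleAbs(c,alpha=2),cv2.COLOR_RGB2BGR))
```

```text
24.85 [524.7144322   43.54485745 163.4651802 ] 1.5320764150518151 [-0.01155627 -0.75800081 -1.37995194] 23.22982671332437
```

View pics/z20.png

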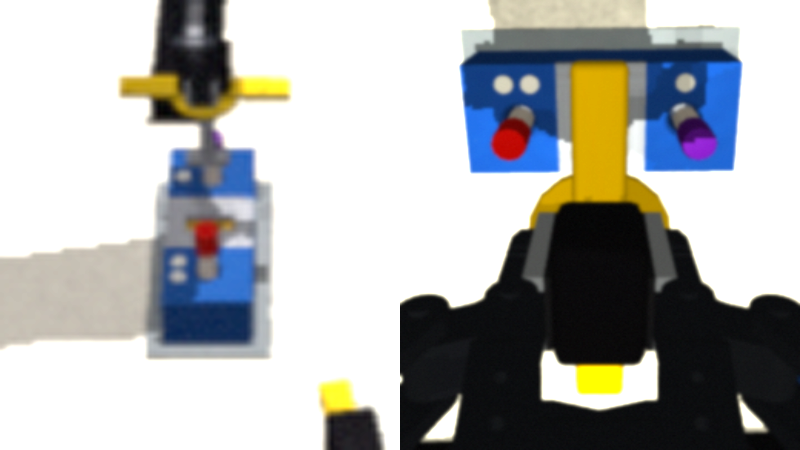

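View pics/wrist20.png

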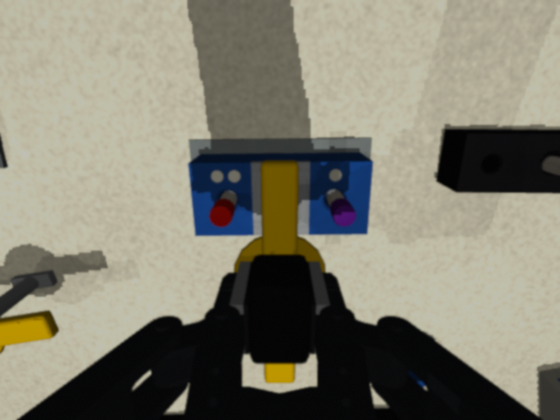

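Run:
```python
from h import *
w=shot('wrist');s=bot.get_state();T=s['tool_pos'];print(T,s['ee_rot'])
f=w['frame'];hsv=cv2.cvtColor(f,cv2.COLOR_RGB2HSV)
m=(hsv[...,0]>18)&(hsv[...,0]<34)&(hsv[...,1]>150)&(hsv[...,2]>60)
def edges(row):
    x=np.nonzero(m[row,240:320])[0]+240;return x.min(),x.max()
col=[c for c in range(272,290)]
far=np.mean([np.nonzero(m[140:230,c])[0].min()+140 for c in col]);near=np.mean([np.nonzero(m[365:400,c])[0].max()+365 for c in col])
print('far row',far,'near',near)
zb=T[2]+21.7
F=atz(w,(far-.5,279),zb);N=atz(w,(near+.5,279),zb);print('ends',F,N,'len',N[0]-F[0])
for r in (170,190,215,372): e=edges(r);c=(e[0]+e[1])/2;print(r,e,atz(w,(r,c),zb))
# dots (white)
wt=((hsv[...,1]<60)&(hsv[...,2]>90)).astype(np.uint8);wt[:155]=0;wt[200:]=0;wt[:,:200]=0;wt[:,365:]=0
n,l,st,ce=cv2.connectedComponentsWithStats(wt)
for i in range(1,n):
    if 60<st[i,4]<400: print('dot',st[i],ce[i],atz(w,ce[i][::-1],50).round(1))
# dock predictions
th=np.radians(-2.1);S=np.array([525.9,45.6])
R2=np.array([[np.cos(th),-np.sin(th)],[np.sin(th),np.cos(th)]])
for x,y in [(-32,75),(32,75),(32,-75),(-32,-75)]:
    print((x,y),proj(w,[*(S+R2@[x,y]),50]).round(1))
b=cv2.resize(f[130:250,180:380],None,fx=4,fy=4,interpolation=cv2.INTER_CUBIC)
cv2.imwrite('pics/z21.png',cv2.cvtColor(cv2.convertScaleAbs(b,alpha=2),cv2.COLOR_RGB2BGR))
```

```text
[524.77244284  43.80228741 163.56730328] [ 3.14078975e+00 -1.79927842e-04  1.53247761e+00]
far row 162.0 near 382.0
ends [467.96657396  46.79340359 185.26730328] [582.57081929  42.35322482 185.26730328] len 114.60424533173017
170 (np.int64(261), np.int64(297)) [471.47631164  46.65740151 185.26730328]
190 (np.int64(261), np.int64(297)) [479.97094068  46.32824246 185.26730328]
215 (np.int64(262), np.int64(296)) [491.07789903  45.89787265 185.26730328]
372 (np.int64(265), np.int64(294)) [575.81027296  42.8695133  185.26730328]
dot [211 171  11  10  89] [216.43820225 175.49438202] [503.2  -6.1  50. ]
dot [229 171  10  10  87] [233.44827586 175.35632184] [503.6   7.9  50. ]
(-32, 75) [161.6 373. ]
(32, 75) [234.6 366.6]
(32, -75) [234.9 194.3]
(-32, -75) [162.  187.7]
```

View pics/z21.png

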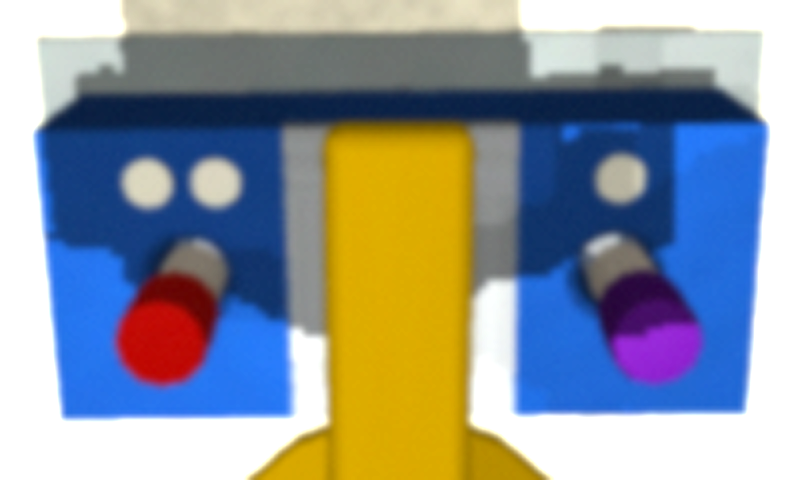

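The dock's dots match the earlier measurement to 0.3 mm. The key centre is at about (525.3, 44.6), bar at −2.2°. The slot is at about (525.5, 45.5) at −2.1°. Correcting and lowering to just above the slot.

Request:
{"api": "servo_tool", "payload": {
  "series": [
    [0.3,0.8,-20,0,255],
    [0.3,0.8,-40,0,255],
    [0.3,0.8,-54,0,255],
    [0.3,0.8,-54,0,255],
    [0.3,0.8,-54,0,255],
    [0.3,0.8,-54,0,255]
  ]
}}

```text
time: 25.55
tool_pos: [525.6, 44.8, 110.0]
ee_rot: [3.14, -0.0, 1.533]
force: [0.5, -1.0, -1.0]
width: 23.3
```

Run:
```python
from h import *
w=shot('wrist','wrist22');s=bot.get_state();T=s['tool_pos'];print(s['time'],T,s['ee_rot'],s['force'],s['width'])
d=shot('side');t=shot('top')
c=np.zeros((480,800,3),np.uint8);c[:,:400]=cv2.resize(d['frame'][170:242,220:280],(400,480),interpolation=cv2.INTER_CUBIC);c[:450,400:]=cv2.resize(w['frame'][120:420,150:410],(400,450))
cv2.imwrite('pics/z22.png',cv2.cvtColor(cv2.convertScaleAbs(c,alpha=2),cv2.COLOR_RGB2BGR))
f=T[2]-52.3
print('foot pred side',proj(d,[525.5,45.5,f]),[proj(d,[525.5+a,45.5-b,f]) for a,b in((-15,-.5),(15,.5))])
```

```text
25.6 [525.61344564  44.87343666 110.065347  ] [ 3.13973578e+00 -3.80437349e-04  1.53281491e+00] [-0.12393704  0.41525911 -2.17528228] 23.173332333347176
foot pred side [207.09782195 251.34012546] [array([207.05478931, 246.63488046]), array([207.1407428 , 256.04421238])]
```

View pics/z22.png

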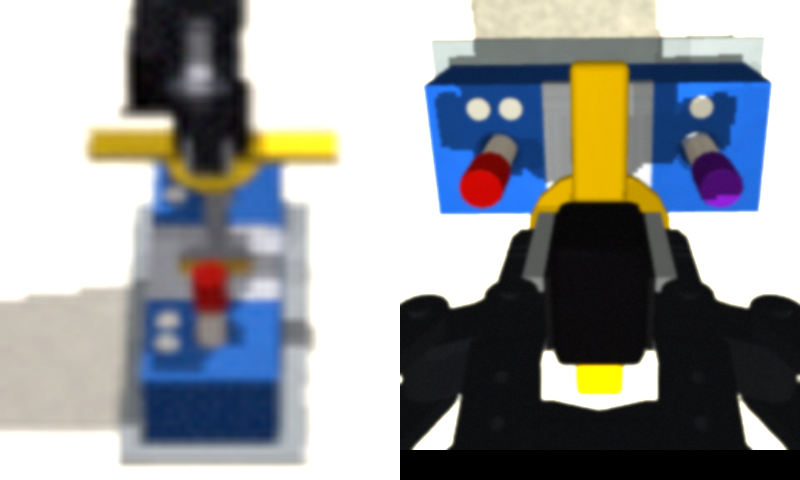

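The side view shows the foot centred just above the slot. Lowering into it and watching the force.

Request:
{"api": "servo_tool", "payload": {
  "series": [
    [0,0,-4,0,255],
    [0,0,-8,0,255],
    [0,0,-12,0,255],
    [0,0,-16,0,255],
    [0,0,-16,0,255]
  ]
}}

```text
time: 26.2
tool_pos: [524.2, 44.8, 92.3]
ee_rot: [-3.14, 0.0, 1.533]
force: [-1.0, 0.1, -1.1]
width: 23.2
```

Request:
{"api": "servo_tool", "payload": {
  "series": [
    [0,0,-3,0,255],
    [0,0,-6,0,255],
    [0,0,-9,0,255],
    [0,0,-9,0,255],
    [0,0,-9,0,255]
  ]
}}

```text
time: 26.7
tool_pos: [525.0, 44.8, 84.3]
ee_rot: [3.141, -0.0, 1.533]
force: [-0.7, -0.3, 3.4]
width: 23.3
```

Spring contact felt: ~5 N at a press of ~6.5 mm. Pressing 2 mm more, then turning clockwise.

Request:
{"api": "servo_tool", "payload": {
  "series": [
    [0,0,-2,0,255],
    [0,0,-2,0,255],
    [0,0,-2,-5,255],
    [0,0,-2,-10,255],
    [0,0,-2,-15,255],
    [0,0,-2,-20,255]
  ]
}}

```text
time: 27.3
tool_pos: [525.4, 44.9, 82.4]
ee_rot: [3.141, -0.001, 1.18]
force: [-0.1, -0.7, 3.4]
width: 23.5
```

Run:
```python
from h import *
s=bot.get_state();print(s['time'],s['tool_pos'],s['ee_rot'],s['force'],s['moment'],s['width'],s['qpos'])
```

```text
27.3 [525.35750036  44.88219805  82.42617743] [ 3.14051923e+00 -6.04703906e-04  1.18037604e+00] [-0.13648615 -0.70863562  3.4382535 ] [-0.09088861  0.134901    0.0679127 ] 23.487353616436916 [-0.3584616   0.53080989  0.2404249   1.97074931 -0.19759489  0.66094136
  1.18687743]
```

Turning freely. Continuing the turn.

Request:
{"api": "servo_tool", "payload": {
  "series": [
    [0,0,0,-6,255],
    [0,0,0,-12,255],
    [0,0,0,-18,255],
    [0,0,0,-24,255],
    [0,0,0,-30,255],
    [0,0,0,-36,255]
  ]
}}

```text
time: 27.9
tool_pos: [525.3, 44.7, 82.4]
ee_rot: [3.141, -0.001, 0.551]
force: [-0.1, -1.4, 5.5]
width: 23.0
```

Request:
{"api": "servo_tool", "payload": {
  "series": [
    [0,0,0,-6,255],
    [0,0,0,-12,255],
    [0,0,0,-18,255],
    [0,0,0,-24,255],
    [0,0,0,-30,255],
    [0,0,0,-33,255],
    [0,0,0,-33,255],
    [0,0,0,-33,255]
  ]
}}

```text
time: 28.7
tool_pos: [525.4, 44.7, 82.4]
ee_rot: [3.141, -0.001, -0.02]
force: [0.3, -0.4, 4.3]
width: 23.5
```

Run:
```python
from h import *
w=shot('wrist','wrist23');s=bot.get_state();T=s['tool_pos'];print(s['time'],T,s['ee_rot'],s['force'],s['moment'],s['width'])
d=shot('side');t=shot('top')
c=np.zeros((480,800,3),np.uint8);c[:,:400]=cv2.resize(d['frame'][170:242,220:280],(400,480),interpolation=cv2.INTER_CUBIC);c[:450,400:]=cv2.resize(w['frame'][120:420,150:410],(400,450))
cv2.imwrite('pics/z23.png',cv2.cvtColor(cv2.convertScaleAbs(c,alpha=2),cv2.COLOR_RGB2BGR))
```

```text
28.75 [525.40351738  44.70924152  82.35833658] [ 3.14132944e+00 -1.26737233e-03 -2.00321254e-02] [0.54727252 0.81779484 5.36832993] [-0.19868178 -0.08653239  0.14517271] 23.377092275768124
```

View pics/z23.png

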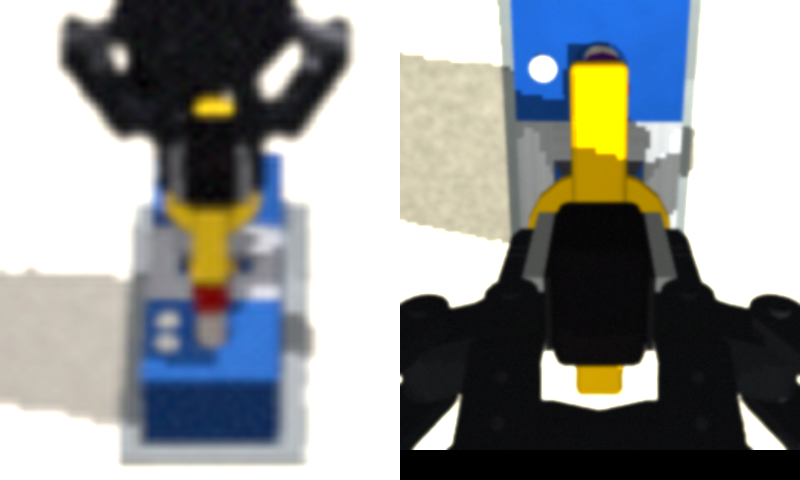

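The bar lies over both tubes, still in line with the jaws (no slip). I'll hold briefly, then hand in.

Request:
{"api": "servo_tool", "payload": {
  "series": [
    [0,0,0,0,255],
    [0,0,0,0,255],
    [0,0,0,0,255],
    [0,0,0,0,255]
  ]
}}

```text
time: 29.25
tool_pos: [525.4, 44.7, 82.4]
ee_rot: [3.142, -0.001, -0.02]
force: [0.7, 0.2, 5.0]
width: 23.1
```

Run:
```python
from h import *
s=bot.get_state();print(s['time'],s['tool_pos'],s['ee_rot'],s['force'],s['width'])
bot.finish_job()
```

```text
29.25 [525.4062964   44.71332957  82.35628873] [ 3.14154851e+00 -1.26605247e-03 -2.01965443e-02] [0.67031624 0.21632157 4.98204391] 23.06492899044942
the job is handed in; nothing more can be done
```

I loaded the dock and handed the job in at 29.25 s with the key still gripped, pressed down and turned. The job gave no verdict, so what follows is from my own measurements.

- **Tubes:** I put the purple tube in the one-dot pocket, then the red tube in the two-dot pocket. Both hit bottom at the expected height, and the pictures taken after release showed them upright and seated. The red tube touched down with about 38 N on the wrist.
- **Key:** The foot went into the slot without resistance, and the spring pushes back with about 6 N. By my estimate the cup is pressed about 8.4 mm and the key is turned about 1.55 rad. I have no direct reading of the cup's own joints.
- **Last pictures:** The yellow bar lies over both tubes and in line with the jaws, so it did not slip. The jaw opening is steady at 23 mm.
- **Disagreement:** The real fingertips stood about 30 mm further back than the stated tool point and `bot.tip_extent` imply. My first grasp therefore closed on nothing above the purple cap. I used the offset seen in the pictures from then on.
- **Left alone:** I never moved near the spray bottle or the tape roll. The gripper worked beside the blue tube in the rack, which was still standing in its hole in the last picture I checked. I did not measure their positions again before handing in.

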